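# Set up a drilling jig: stop, guide bushes, fence cursor

## Task

Get the drilling jig ready: nudge the stiff blue stop carriage along until its index is at the red mark, without pushing it past, stand every orange guide bush in a recess of the jig plate and press each one fully home with the wooden-handled press block (not with the fingers), and turn the black knob until the cursor lines up with the green tick. Finish with the press block standing upright in the grey tray, and leave the other things on the bench alone.

Things in the scene. Friction and masses are not known exactly. Their poses are not given: they have to be found in the camera images.
- jig: Plywood drilling jig fixed to the bench, 220 (x) by 340 (y) by 26 mm high, origin under its centre. Four recesses 75 mm apart in a row along its y axis, 68 mm from its centre on the -x side; the blue stop carriage slides along its y axis on the +x side.
- recess1 (a point): Centre of one end (-y) recess, at the jig plate's top face, 26 mm above the bench; axes as the jig's. Hole dia 38, through, with three sprung balls in its wall. A bush stood in it rests on them, flange about 10 mm proud (bush point 40 mm above the bench); pressed straight down with about 10 N it snaps home, flange on the plate (point 30 mm above the bench).
- recess2 (a point): Centre of the second recess, at the jig plate's top face, 26 mm above the bench; axes as the jig's. Hole dia 38, through, with three sprung balls in its wall. A bush stood in it rests on them, flange about 10 mm proud (bush point 40 mm above the bench); pressed straight down with about 10 N it snaps home, flange on the plate (point 30 mm above the bench).
- recess3 (a point): Centre of the third recess, at the jig plate's top face, 26 mm above the bench; axes as the jig's. Hole dia 38, through, with three sprung balls in its wall. A bush stood in it rests on them, flange about 10 mm proud (bush point 40 mm above the bench); pressed straight down with about 10 N it snaps home, flange on the plate (point 30 mm above the bench).
- recess4 (a point): Centre of the other end (+y) recess, at the jig plate's top face, 26 mm above the bench; axes as the jig's. Hole dia 38, through, with three sprung balls in its wall. A bush stood in it rests on them, flange about 10 mm proud (bush point 40 mm above the bench); pressed straight down with about 10 N it snaps home, flange on the plate (point 30 mm above the bench).
- stop (a joint): Travel of the blue stop carriage, m, growing along the jig's +y, 0 to 0.19. The carriage is a block 90 (x) by 90 (y) mm, from 31 to 57 mm above the bench (top of the jig plate at 26), too big to grasp. It is stiff: about 7 N to move, stays where it is left.
- stop_index (a point): Tip of the black index pointer of the carriage, over the white scale; on the carriage's centreline (white line on its top), 30 mm above the bench.
- stop_pad (a point): Centre of the black rubber pad, 86 mm wide and 24 high, on the carriage's -y end, where it is pushed along the jig's +y; 44 mm above the bench.
- mark_tip (a point): Tip of the flat red mark (3 mm thick) on the white scale; axes as the jig's. It always starts on the +y side of the index, 4 to 14 cm away. The carriage is right when index and mark have the same y in the jig's frame.
- adjuster: Aluminium micro-adjuster block fixed to the bench, 100 (x) by 130 (y) by 22 mm high, origin under its centre; carries the black knob and a scale along its y axis.
- knob (a joint): Angle of the adjuster's knob, rad, 0 to 6.28, growing clockwise seen from above. It moves the cursor 10 mm along the adjuster's +y per rad. About 0.05 N m to turn; stays where it is left.
- knob_grip (a point): On the knob's vertical axis, 59 mm above the bench. The knob has an upright bar 42 mm long, 14 thick, its top 66 and its foot 34 mm above the bench; at knob angle 0 the bar lies along the adjuster's x, and it turns with the knob (this point's x axis lies along the bar).
- cursor_tip (a point): Tip of the black cursor that the knob moves along the white scale, 25 mm above the bench.
- tick_tip (a point): Tip of the green tick on that scale; axes as the adjuster's. Cursor right when it has the tick's y in the adjuster's frame. Always starts on the +y side of the cursor.
- pusher_mid (a point): Press block, standing upright, half-way up on its axis, 45 mm above its underside. Total height 90: dark round steel foot dia 60, 16 high; above it a pale wooden square handle 28 by 28 mm, sides along its x and y. About 350 g. It starts upright on the bench. Its flat underside is the pressing face.
- tray_in (a point): Centre of the inner floor (5 mm above the bench) of the fixed grey open tray, outside 130 (x) by 120 (y) by 36 mm high, walls 5 mm; the press block's home.
- offcut: Bystander: two plywood and pine offcuts, 55 by 180 by 36 mm, long along its y. Leave alone.
- brush: Bystander: bench brush 200 mm long, lying along its x. Leave alone.
- glue: Bystander: yellow glue bottle, dia 52, 140 mm high. Leave alone.
- bush1_mid (a point): Guide bush (2 to 4 present, else None; all alike, any fits any recess), upright on the black mat. Point on its axis half-way up, 24 mm above its underside. From below: steel foot 26 mm wide, 34 at 6-9 mm up, waist 30; orange flange dia 44 from 20 to 24 mm up; brass neck dia 22 from 24 to 48 mm (top): grasp the neck from above. 70 g, z up.
- bush2_mid (a point): Guide bush (2 to 4 present, else None; all alike, any fits any recess), upright on the black mat. Point on its axis half-way up, 24 mm above its underside. From below: steel foot 26 mm wide, 34 at 6-9 mm up, waist 30; orange flange dia 44 from 20 to 24 mm up; brass neck dia 22 from 24 to 48 mm (top): grasp the neck from above. 70 g, z up.
- bush3_mid (a point): Guide bush (2 to 4 present, else None; all alike, any fits any recess), upright on the black mat. Point on its axis half-way up, 24 mm above its underside. From below: steel foot 26 mm wide, 34 at 6-9 mm up, waist 30; orange flange dia 44 from 20 to 24 mm up; brass neck dia 22 from 24 to 48 mm (top): grasp the neck from above. 70 g, z up.
- bush4_mid (a point): Guide bush (2 to 4 present, else None; all alike, any fits any recess), upright on the black mat. Point on its axis half-way up, 24 mm above its underside. From below: steel foot 26 mm wide, 34 at 6-9 mm up, waist 30; orange flange dia 44 from 20 to 24 mm up; brass neck dia 22 from 24 to 48 mm (top): grasp the neck from above. 70 g, z up.
- mat: Black rubber mat fixed to the bench, 130 (x) by 150 (y) by 3 mm, origin under its centre; the bushes start on it.

How it is judged (in metres and radians):
At the end, for the whole second after the job is handed in: Carriage index within 3 mm of the red mark; every bush present stands in a recess, within 3 mm of its centre, upright, flange down on the plate to within 2.5 mm; cursor within 2 mm of the green tick; press block standing upright on the floor of the grey tray; all at rest ((horizontal distance between bush1_mid and recess1 below 0.003 m or horizontal distance between bush1_mid and recess2 below 0.003 m or horizontal distance between bush1_mid and recess3 below 0.003 m or horizontal distance between bush1_mid and recess4 below 0.003 m) and height (world z) of each of bush1_mid, bush2_mid, bush3_mid, bush4_mid below 0.0325 m and angle between each of bush1_mid, bush2_mid, bush3_mid, bush4_mid's own z axis and vertical below 0.08 rad and linear speed of each of bush1, bush2, bush3, bush4, pusher below 0.02 m/s and (horizontal distance between bush2_mid and recess1 below 0.003 m or horizontal distance between bush2_mid and recess2 below 0.003 m or horizontal distance between bush2_mid and recess3 below 0.003 m or horizontal distance between bush2_mid and recess4 below 0.003 m) and (horizontal distance between bush3_mid and recess1 below 0.003 m or horizontal distance between bush3_mid and recess2 below 0.003 m or horizontal distance between bush3_mid and recess3 below 0.003 m or horizontal distance between bush3_mid and recess4 below 0.003 m) and (horizontal distance between bush4_mid and recess1 below 0.003 m or horizontal distance between bush4_mid and recess2 below 0.003 m or horizontal distance between bush4_mid and recess3 below 0.003 m or horizontal distance between bush4_mid and recess4 below 0.003 m) and y of stop_index in the frame of mark_tip between -0.003 and 0.003 m and y of cursor_tip in the frame of tick_tip between -0.002 and 0.002 m and x of pusher_mid in the frame of tray_in between -0.05 and 0.05 m and y of pusher_mid in the frame of tray_in between -0.05 and 0.05 m and height (world z) of pusher_mid below 0.056 m and angle between pusher_mid's own z axis and vertical below 0.15 rad); the robot touches nothing.
It fails at once if the stop carriage is pushed more than 5 mm past the red mark (y of stop_index in the frame of mark_tip above 0.005 m).
It fails at once if a bush is pushed down into its recess with the fingers instead of the press block ((contact force between the fingers and bush1 above 2 N and height (world z) of bush1_mid between 0.0325 and 0.036 m and angle between bush1_mid's own z axis and vertical below 0.3 rad and (horizontal distance between bush1_mid and recess1 below 0.004 m or horizontal distance between bush1_mid and recess2 below 0.004 m or horizontal distance between bush1_mid and recess3 below 0.004 m or horizontal distance between bush1_mid and recess4 below 0.004 m)) or (contact force between the fingers and bush2 above 2 N and height (world z) of bush2_mid between 0.0325 and 0.036 m and angle between bush2_mid's own z axis and vertical below 0.3 rad and (horizontal distance between bush2_mid and recess1 below 0.004 m or horizontal distance between bush2_mid and recess2 below 0.004 m or horizontal distance between bush2_mid and recess3 below 0.004 m or horizontal distance between bush2_mid and recess4 below 0.004 m)) or (contact force between the fingers and bush3 above 2 N and height (world z) of bush3_mid between 0.0325 and 0.036 m and angle between bush3_mid's own z axis and vertical below 0.3 rad and (horizontal distance between bush3_mid and recess1 below 0.004 m or horizontal distance between bush3_mid and recess2 below 0.004 m or horizontal distance between bush3_mid and recess3 below 0.004 m or horizontal distance between bush3_mid and recess4 below 0.004 m)) or (contact force between the fingers and bush4 above 2 N and height (world z) of bush4_mid between 0.0325 and 0.036 m and angle between bush4_mid's own z axis and vertical below 0.3 rad and (horizontal distance between bush4_mid and recess1 below 0.004 m or horizontal distance between bush4_mid and recess2 below 0.004 m or horizontal distance between bush4_mid and recess3 below 0.004 m or horizontal distance between bush4_mid and recess4 below 0.004 m))).
It fails at once if the offcuts, brush or glue bottle are shifted by more than 3 cm (distance of any of offcut, brush, glue from where it was at the start of the episode above 0.03 m).
Of bush1, bush2, bush3, bush4 only 2 to 4 are there at a start; the rules pass over those that are not, and their reading is None.
At some moment in a run one of pusher may be knocked a few centimetres aside while the robot is not near it.
It also fails if it takes over 210 s, if anything falls off the work surface, if the arm or the gripper's body presses on something with over 40 N, if the wrist force passes 120 N, or if a joint passes its speed limit or range.

## Robot

A 7-joint arm with a two-finger parallel gripper is mounted at the origin on the work surface. World frame = base frame: x ahead of the robot, y to its left, z up, the work surface at z = 0. Lengths are in mm, angles in rad, forces in N, time in s.
With the tool pointing down it reaches from about 350 to 900 mm from the base axis. Payload 7.2 kg.
Tool frame: the origin (TCP) lies midway between the tips of the shut fingers; the grasp point (between the pads) lies 19 mm behind it (bot.hold_point_z is the distance from the TCP to the grasp point, in mm); z points along the fingers, y is the line along which they close (so a half turn about z gives the same grasp; the last joint's range is limited). The gripper opens to 85 mm and grips with 20 to 120 N. Pads are 22 mm wide; open, the fingers measure 114 mm over their backs; the gripper's body (76 mm by 85 mm) begins 54 mm behind the grasp point. The pads swing forward as they close: fully open they stand 13 mm farther back than shut.
Start: joints at [-1.3, 0.411, -0.013, 1.596, 0.006, 1.134, -0.082], TCP at [207.732, 589.471, 231.297] pointing down, gripper open.
Joint ranges: [-2.95, 2.95], [-0.29, 1.99], [-1.47, 1.44], [0.14, 2.54], [-1.03, 4.17], [0.13, 1.85], [-2.86, 2.86]. Speed limits (rad/s): [2.39, 2.39, 3.01, 3.01, 3.14, 3.14, 3.14].

## Interface

Orientations are given as [roll, pitch, yaw] about the fixed x, y, z axes, in that order (R = Rz(yaw) Ry(pitch) Rx(roll)).
In Python, from station import bot gives the robot as it stands.
- The arm moves only by the shell command python3 -m inch 'ROWS'. ROWS is JSON, a list that holds one entry, the list of rows, each a list of 7 numbers: the shift along the tool's x, y, z in cm, then the turn, a rotation vector about the tool's x, y, z in degrees, then the finger opening in cm, from 0 to 8.54. A call has 1 to 5 rows; each row is the pose to reach, as a shift and turn from the pose commanded when the call began, along the tool's axes at that moment; what a row does not reach only later rows make up. A row lasts 1/12 s, in which the tool goes at most 41.7 mm and 7.16 degrees, less where a joint would pass 70% of its speed; a pose out of reach is approached as far as the arm can. A call with a gripper value outside its range is refused whole. The fingers move at their own pace and stop on an object; the grip force is fixed at half the most. Time passes only in rows, so rows that repeat a pose let the fingers close. It gives the time, the measured TCP pose, the force, the opening and the grip force at its end, in the units of the state.
- bot.read_state(): the state, without advancing time (a new reading comes with each control period).
- bot.get_image(name): name is "scene" or "side" or "wrist"; returns a dict with "img" (420x560x3 uint8, red, green, blue), "K" (3x3 intrinsics, pixels), "D" ([k1, k2, p1, p2, k3] as OpenCV has them; the pictures are not rectified), "R" (3x3) and "t" (3): a world point X has camera coordinates R X + t. Camera axes: x right, y down, z forward; pixel columns grow to the right and rows downward; lengths in mm; the calibration is good to about 2 mm. A picture is of the moment at which its call begins. There is no depth.
- bot.job_done(): hands the job in; it is judged then, once.
The state is a dict: "time": time; "joint_positions": joint angles; "joint_vel": joint speeds; "joint_torque": joint torques, N m; "position": TCP position; "ee_rot": TCP orientation; "ft_force": force on the tool from outside, world axes, zero at the start; "moment": the same for the moment, N m; "gripper_width": opening from 0.0 (shut) to 1.0 (fully open); "grip_force": force on a finger pad.
Only numpy, scipy, OpenCV 4.12 (cv2) and the standard library are available. Lean on these libraries where they do the work, as an engineer would, in place of code of your own. Each camera call takes 0.05 s, during which the arm holds its last target. There are 200 camera calls.

## Working session

There is one attempt and no reset: what is moved stays moved. The work goes in short steps, Python scripts to look and compute and a shell command to move; the robot and the scene stay as the last step left them, time stands still between calls to the robot, and variables do not carry over. Pictures are saved under pics/ and viewed, at most 14 in all, crops included, and the job is handed in when it is done.

```bash
ls; mkdir -p pics; python3 - <<'E'
from station import bot
import cv2
for n in("scene","side"):
    d=bot.get_image(n); cv2.imwrite(f"pics/{n}0.png",d["img"][:,:,::-1]); print(n,d["K"],d["D"],d["R"],d["t"])
print(bot.read_state())
E
```

```text
pics
scene [[505.79678265   0.         277.86481027]
 [  0.         505.79678265 212.38703471]
 [  0.           0.           1.        ]] [-0.08007309  0.          0.          0.          0.        ] [[ 0.43095839  0.90234805 -0.00654694]
 [ 0.59308465 -0.28870841 -0.751597  ]
 [-0.68009224  0.32002414 -0.65959009]] [-221.61813504 -327.05537703 1611.85484157]
side [[472.41772122   0.         275.10699808]
 [  0.         472.41772122 208.38405922]
 [  0.           0.           1.        ]] [-0.07303088  0.          0.          0.          0.        ] [[ 0.77969798 -0.62591125  0.0174975 ]
 [-0.36821482 -0.48092914 -0.79569153]
 [ 0.50644734  0.61395624 -0.60544928]] [-491.80350608  253.78304135  849.23962847]
{'time': 0.1, 'joint_positions': array([-1.30022058,  0.41180922, -0.01270429,  1.59696062,  0.0055832 ,
        1.13429619, -0.08219646]), 'joint_vel': array([-6.12383379e-04, -1.16410674e-04,  7.92282034e-04, -1.47633924e-03,
        3.98447643e-04, -2.93879295e-03,  6.42101749e-05]), 'joint_torque': array([ 3.15181191e-03, -6.01825047e+01,  6.84614740e-01, -3.00091946e+01,
        1.40074524e-02,  6.44660118e-03, -1.11550577e-05]), 'position': array([207.59504063, 589.0443936 , 230.54374631]), 'ee_rot': array([-3.14015743e+00,  8.94347925e-05,  2.80283053e+00]), 'ft_force': array([ 0.23361447, -0.21829683, -0.10268979]), 'moment': array([-0.00678346, -0.00958049, -0.01090624]), 'grip_force': 0.0, 'gripper_width': 0.9986622814553514}
```

View pics/scene0.png

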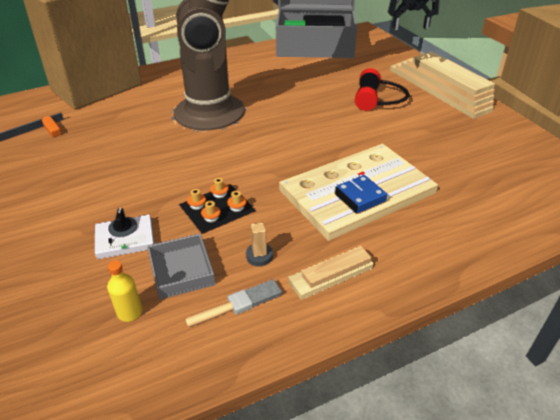

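View pics/side0.png

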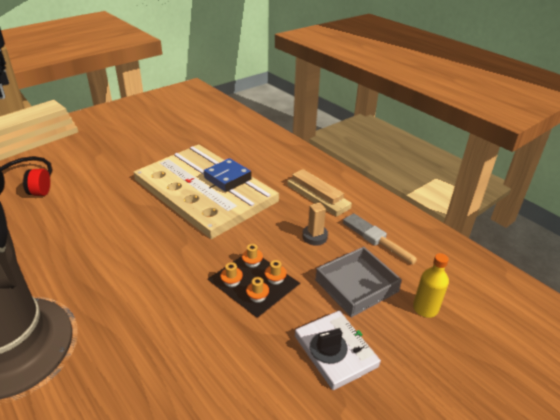

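The scene view shows the jig on the right (corners about (281,188), (381,147), (436,187), (332,233)), four bushes on the mat near (218,205), the press block at (259,243), the tray at (181,265), the adjuster at (124,236), and the glue, brush and offcut in front. The side view shows the same things.

```bash
cat > h.py <<'E'
import numpy as np, cv2
from scipy.spatial.transform import Rotation as Ro
from station import bot
def ray(d,p):
    u=cv2.undistortPoints(np.array([[p]],float),np.array(d["K"]),np.array(d["D"]))[0,0]
    R=np.array(d["R"]);t=np.array(d["t"]).ravel()
    return -R.T@t, R.T@np.array([u[0],u[1],1.])
def on(d,p,z):
    c,r=ray(d,p); return c+r*(z-c[2])/r[2]
def proj(d,X):
    return cv2.projectPoints(np.array(X,float).reshape(-1,1,3),cv2.Rodrigues(np.array(d["R"]))[0],np.array(d["t"],float),np.array(d["K"]),np.array(d["D"]))[0][:,0]
def tri(a,pa,b,pb):
    c1,r1=ray(a,pa);c2,r2=ray(b,pb)
    s=np.linalg.lstsq(np.c_[r1,-r2],c2-c1,rcond=None)[0]
    x,y=c1+r1*s[0],c2+r2*s[1]; return (x+y)/2,np.linalg.norm(x-y)
def snap(n,f=None,k=1):
    d=bot.get_image(n)
    if f: cv2.imwrite(f"pics/{f}.png",cv2.resize(d["img"][:,:,::-1],None,fx=k,fy=k))
    return d
def go(x,y,z,yaw=None):
    "shift in tool axes (cm) and turn (deg), for a tool kept pointing down"
    s=bot.read_state(); R=Ro.from_euler("xyz",s["ee_rot"]).as_matrix()
    T=np.array([x,y,z]); v=R.T@(T-s["position"])/10
    if yaw is None: return np.round(v,2)
    # yaw: desired world direction (deg) of tool y axis, modulo half turn
    q=yaw-np.degrees(np.arctan2(R[1,1],R[0,1])); q=(q+90)%180-90
    Rd=Ro.from_euler("z",q,degrees=True).as_matrix()@R
    Y=Rd[:,1];Z=np.array([0,0,-1.]);Yd=np.r_[Y[:2]/np.hypot(*Y[:2]),0];Rt=np.c_[np.cross(Yd,Z),Yd,Z]
    return np.round(v,2),np.round(np.degrees(Ro.from_matrix(R.T@Rt).as_rotvec()),2)
E
cat > w.py <<'E'
from h import *
import glob
E
python3 - <<'E'
from h import *
a=snap("scene");
np.set_printoptions(precision=1,suppress=True)
for n,p,z in [("jigL",(281,186),26),("jigT",(381,147),26),("jigR",(436,186),26),("jigB",(332,229),26),("push foot",(259,258),0),
 ("mat",(218,207),3),("adj",(124,236),22),("trayfloor",(181,268),5),("carr",(360,192),57),("glue",(127,312),10)]: print(n,on(a,p,z))
d=snap("wrist"); print(d["K"],d["R"],d["t"]); s=bot.read_state(); R=np.array(d["R"]);c=-R.T@np.array(d["t"]).ravel()
M=Ro.from_euler("xyz",s["ee_rot"]).as_matrix(); print("cam in tool",M.T@(c-s["position"]),"axes",M.T@R.T)
E
```

```text
jigL [483.8  23.5  26. ]
jigT [447.8 350.3  26. ]
jigR [655.1 376.5  26. ]
jigB [677.2  59.3  26. ]
push foot [ 664.6 -118.2    0. ]
mat [ 464.5 -140.3    3. ]
adj [ 487.1 -376.1   22. ]
trayfloor [ 622.7 -284.8    5. ]
carr [622.4 165.9  57. ]
glue [ 694.9 -419.7   10. ]
[[314.7   0.  282.9]
 [  0.  314.7 209.1]
 [  0.    0.    1. ]] [[ 0.3  0.9 -0. ]
 [ 0.9 -0.3  0.3]
 [ 0.3 -0.1 -1. ]] [-624.4  -38.9  380.2]
cam in tool [  76.3   -0.1 -143.1] axes [[ 0.  -1.  -0.3]
 [ 1.   0.  -0. ]
 [ 0.  -0.3  1. ]]
```

```bash
python3 - <<'E'
from h import *
print(go(570,240,260,8.5))
E
```

```text
(array([-45.78, -20.89,  -2.9 ]), array([-5.000e-02,  3.000e-02,  6.209e+01]))
```

```bash
T='tail -c 300'
python3 -m inch '[[[-4,-1.75,-0.2,0,0,0,8.5],[-8,-3.5,-0.5,0,0,0,8.5],[-12,-5.3,-0.7,0,0,0,8.5],[-15.3,-7,-1,0,0,0,8.5],[-15.3,-7,-1,0,0,0,8.5]]]' | tail -3
python3 -m inch '[[[-4,-1.75,-0.2,0,0,0,8.5],[-8,-3.5,-0.5,0,0,0,8.5],[-12,-5.3,-0.7,0,0,0,8.5],[-15.3,-7,-1,0,0,0,8.5],[-15.3,-7,-1,0,0,0,8.5]]]' | tail -3
python3 -m inch '[[[-4,-1.75,-0.2,0,0,0,8.5],[-8,-3.5,-0.5,0,0,0,8.5],[-12,-5.3,-0.7,0,0,0,8.5],[-15.3,-7,-1,0,0,0,8.5],[-15.3,-7,-1,0,0,0,8.5]]]' | tail -3
python3 -m inch '[[[0,0,0,0,0,7,8.5],[0,0,0,0,0,14,8.5],[0,0,0,0,0,21,8.5],[0,0,0,0,0,28,8.5],[0,0,0,0,0,31,8.5]]]' | tail -3
python3 -m inch '[[[0,0,0,0,0,7,8.5],[0,0,0,0,0,14,8.5],[0,0,0,0,0,21,8.5],[0,0,0,0,0,28,8.5],[0,0,0,0,0,31,8.5]]]' | tail -3
python3 - <<'E'
from h import *
d=snap("wrist","w1")
E
```

```text
ft_force: [0.7, -0.1, -0.4]
gripper_width: 0.994
grip_force: 0.0
ft_force: [-0.7, -0.6, 0.1]
gripper_width: 0.996
grip_force: 0.0
ft_force: [0.2, -2.3, -0.2]
gripper_width: 0.995
grip_force: 0.0
ft_force: [0.7, -0.3, -0.2]
gripper_width: 0.997
grip_force: 0.0
ft_force: [-0.1, 0.4, 0.2]
gripper_width: 0.998
grip_force: 0.0
```

View pics/w1.png

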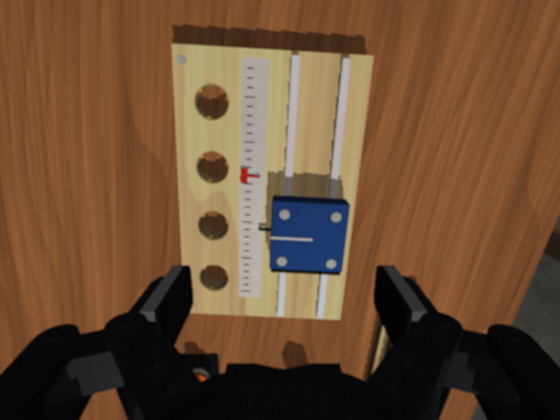

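The wrist view shows the jig plate, corners about (173,44), (373,56), (340,320), (192,313). The recesses are at (211,100), (212,166), (213,225) and (213,278). The red mark is at y of about 176 px, and the black index at (262,227).

```bash
python3 - <<'E'
from h import *
np.set_printoptions(precision=1,suppress=True)
d=snap("wrist"); im=d["img"]; hsv=cv2.cvtColor(im,cv2.COLOR_RGB2HSV)
for p in [(185,120),(320,300),(230,60),(120,120)]: print(p,im[p[1],p[0]],hsv[p[1],p[0]])
m=((hsv[...,2]>165)&(im[...,2]>105)).astype(np.uint8)*255
m[322:]=0
m=cv2.morphologyEx(m,cv2.MORPH_OPEN,np.ones((3,3)))
c=max(cv2.findContours(m,cv2.RETR_EXTERNAL,2)[0],key=cv2.contourArea)
h=cv2.convexHull(c)[:,0]; W=np.array([on(d,p,26)[:2] for p in h],np.float32)
print(cv2.minAreaRect(W),cv2.boxPoints(cv2.minAreaRect(W)),cv2.boundingRect(c))
red=(im[...,0]>150)&(im[...,1]<60)&(im[...,2]<70); red[:, :200]=0
y,x=np.nonzero(red); print("red",x.min(),x.max(),y.min(),y.max(),[(X,y[x==X].min(),y[x==X].max()) for X in range(x.min(),x.max()+1)])
g=im.max(2)[215:245,250:282]; print(g)
for p in [(211,100),(212,166),(213,225),(213,278)]: print(on(d,p,26))
s=bot.read_state();print(s["position"],s["ee_rot"])
E
```

```text
(185, 120) [183 168 117] [ 23  92 183]
(320, 300) [178 182 189] [109  15 189]
(230, 60) [180 159 111] [ 21  98 180]
(120, 120) [118  74  43] [ 12 162 118]
((524.1104736328125, 204.8397216796875), (142.9431610107422, 338.80706787109375), 4.628459453582764) [[439.2 367.9]
 [466.5  30.2]
 [609.   41.8]
 [581.7 379.5]] (182, 46, 130, 271)Traceback (most recent call last):
  File "<stdin>", line 12, in <module>
    return umr_minimum(a, axis, None, out, keepdims, initial, where)
ValueError: zero-size array to reduction operation minimum which has no identity
```

```bash
python3 - <<'E'
from h import *
np.set_printoptions(precision=1,suppress=True,linewidth=200)
d=snap("wrist"); im=d["img"]; hsv=cv2.cvtColor(im,cv2.COLOR_RGB2HSV)
m=((hsv[...,1]<135)&(hsv[...,2]>130)).astype(np.uint8)*255
m[330:]=0
m=cv2.morphologyEx(m,cv2.MORPH_OPEN,np.ones((3,3)))
c=max(cv2.findContours(m,cv2.RETR_EXTERNAL,2)[0],key=cv2.contourArea)
h=cv2.convexHull(c)[:,0]; W=np.array([on(d,p,26)[:2] for p in h],np.float32)
r=cv2.minAreaRect(W);print(r,cv2.boundingRect(c))
print("corner px",[on(d,p,26)[:2] for p in [(173,44),(373,56),(340,320),(192,313)]])
red=(im[...,0]>90)&(im[...,1]<60)&(im[...,2]<60); red[:, :200]=0;red[330:]=0;red[:150]=0
y,x=np.nonzero(red); print([(X,y[x==X].min(),y[x==X].max()) for X in sorted(set(x))])
print(im.max(2)[220:236,254:280])
k=cv2.HoughCircles(cv2.cvtColor(im,cv2.COLOR_RGB2GRAY)[80:300,185:240],cv2.HOUGH_GRADIENT,1,35,param1=80,param2=12,minRadius=11,maxRadius=20)
for q in k[0]: 
    p=q[:2]+[185,80]; print(p,q[2],on(d,p,26))
E
```

```text
((554.548828125, 206.7041778564453), (221.7079315185547, 341.9385986328125), 5.422457218170166) (171, 43, 203, 278)
corner px [array([430.7, 365.5]), array([647.5, 386.2]), array([680.7,  47.6]), array([472.8,  27.9])]
[(np.int64(212), np.int64(161), np.int64(216)), (np.int64(218), np.int64(159), np.int64(159)), (np.int64(241), np.int64(176), np.int64(180)), (np.int64(242), np.int64(168), np.int64(181)), (np.int64(243), np.int64(168), np.int64(182)), (np.int64(244), np.int64(168), np.int64(182)), (np.int64(245), np.int64(168), np.int64(182)), (np.int64(246), np.int64(169), np.int64(177)), (np.int64(247), np.int64(174), np.int64(176)), (np.int64(248), np.int64(175), np.int64(175)), (np.int64(249), np.int64(175), np.int64(175)), (np.int64(250), np.int64(175), np.int64(175)), (np.int64(251), np.int64(175), np.int64(175)), (np.int64(252), np.int64(175), np.int64(175)), (np.int64(253), np.int64(175), np.int64(176)), (np.int64(254), np.int64(175), np.int64(175)), (np.int64(255), np.int64(175), np.int64(176)), (np.int64(256), np.int64(176), np.int64(176)), (np.int64(257), np.int64(176), np.
[... 2497 characters left out ...]
101 101]
 [182 181 183 182 178 173 167 163 158 158 149 126  97  87  86  82  61  68  91 101 103 103 101 102 102 103]
 [180 180 181 183 184 185 183 181 181 182 174 150 120 109 110 106  80  72  91 102 104 103 103 101 103 103]
 [179 180 181 183 184 186 185 186 184 187 179 155 125 115 116 112  85  72  92 102 103 103 103 101 102 103]
 [179 181 180 182 184 184 185 184 186 186 180 154 124 112 116 110  83  74  93 102 102 100 100 101 102 103]
 [180 180 181 182 184 184 185 185 185 185 179 154 124 115 115 111  90  85  99 107 108 106 105 104 104 104]]
[210.5  99.5] 16.0 [475.5 314.8  26. ]
[212.5 167.5] 15.0 [484.2 237.5  26. ]
[213.5 277.5] 13.4 [498.   88.4  26. ]
[212.5 224.5] 14.7 [490.3 164.2  26. ]
```

```bash
cat >> h.py <<'E'
JC=np.array([554.6,206.8]);JA=np.radians(5.5)
JR=np.array([[np.cos(JA),-np.sin(JA)],[np.sin(JA),np.cos(JA)]])
def toj(X): return JR.T@(np.array(X)[:2]-JC)
def fromj(x,y): return JC+JR@np.array([x,y])
E
python3 - <<'E'
from h import *
np.set_printoptions(precision=1,suppress=True,linewidth=200)
d=snap("wrist")
print("mark",toj(on(d,(258,176),28)),"idx",toj(on(d,(259.5,228.5),30)))
for p in [(271,197),(349,201),(341,273),(269,271)]: print("carr",toj(on(d,p,57)))
p=fromj(37,-110);print(p,go(*p,120,5.5))
E
```

```text
mark [-11.6  30.1] idx [ -7.4 -37. ]
carr [ 6.  12.5]
carr [95.5 12.9]
carr [ 96.6 -79.6]
carr [  7.8 -81.9]
[602.  100.9] (array([-14.2,   1. ,  14.1]), array([-0. ,  0. ,  3.2]))
```

```bash
python3 -m inch '[[[-4,0,3,0,0,3.2,0],[-8,1,6,0,0,3.2,0],[-12,2,9,0,0,3.2,0],[-15,2.5,11,0,0,3.2,0],[-15,2.5,11,0,0,3.2,0]]]'|tail -3
python3 -m inch '[[[0,0,0,0,0,0,0],[0,0,0,0,0,0,0]]]'|tail -3
python3 - <<'E'
from h import *
p=fromj(51.5,-118);print(p,go(*p,41,5.5), bot.read_state()["position"])
E
```

```text
ft_force: [0.5, -0.7, -0.5]
gripper_width: 0.292
grip_force: 0.0
ft_force: [-1.1, 1.1, 0.6]
gripper_width: 0.008
grip_force: 0.0
[617.17270301  94.27930485] (array([ 0.15, -0.03, 10.95]), array([-0.1 ,  0.03, -0.19])) [617.7407211   92.91883177 150.45149331]
```

```bash
python3 -m inch '[[[0.1,0,4,0,0,0,0],[0.1,0,8,0,0,0,0],[0.1,0,10.2,0,0,0,0],[0.1,0,10.9,0,0,0,0],[0.1,0,10.9,0,0,0,0]]]'|tail -5
python3 -m inch '[[[0.6,0,0,0,0,0,0],[1.2,0,0,0,0,0,0],[1.6,0,0,0,0,0,0],[2,0,0,0,0,0,0],[2,0,0,0,0,0,0]]]'
python3 -m inch '[[[0.4,0,0,0,0,0,0],[0.8,0,0,0,0,0,0],[1.2,0,0,0,0,0,0],[1.6,0,0,0,0,0,0],[2,0,0,0,0,0,0]]]'
python3 - <<'E'
from h import *
d=snap("wrist","w2"); s=bot.read_state(); print(toj(s["position"]),s["position"])
E
```

```text
position: [616.9, 97.0, 41.2]
ee_rot: [-3.139, -0.0, 1.668]
ft_force: [0.9, 0.4, 1.3]
gripper_width: -0.003
grip_force: 0.0
time: 3.9
position: [616.4, 117.2, 43.4]
ee_rot: [3.14, -0.001, 1.667]
ft_force: [0.3, -0.1, 0.0]
gripper_width: -0.003
grip_force: 0.0
time: 4.32
position: [614.8, 131.6, 43.0]
ee_rot: [3.141, 0.003, 1.662]
ft_force: [-0.3, -8.3, 6.2]
gripper_width: 0.002
grip_force: 4.1
[ 52.73580405 -79.25860716] [614.68961971 132.96078657  42.99510464]
```

View pics/w2.png

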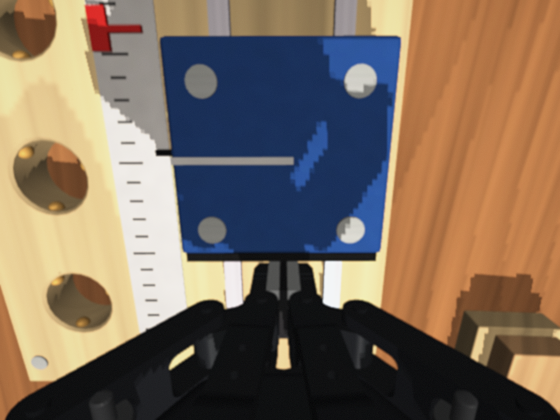

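The fingers are on the pad at (280,256) with about 8 N. The index tip is at (157,152) and the red mark tip at (141,29).

```bash
cat > idx.py <<'E'
from h import *
def index(f=None):
    d=snap("wrist",f); im=d["img"].astype(int)
    red=((im[...,0]>1.8*im[...,1])&(im[...,0]>1.8*im[...,2])&(im[...,0]>100)).astype(np.uint8)
    red[:,250:]=0; red[300:]=0
    n,l,st,_=cv2.connectedComponentsWithStats(red); 
    if n<2: print("no red")
    else:
        k=1+np.argmax(st[1:,4]); y,x=np.nonzero(l==k); xm=x.max(); yt=y[x>xm-8].mean(); print("mark px",xm,yt,toj(on(d,(xm,yt),28.5)),st[k])
    dk=(im.max(2)<70); return d,dk
E
python3 - <<'E'
from idx import *
d,dk=index()
print(toj(on(d,(141,29),28.5)), toj(on(d,(157,152.5),30)))
print(d["img"].max(2)[140:165,150:180:2])
E
```

```text
mark px 141 32.526315789473685 [-10.35641899  30.5333751 ] [  86    9   56   47 1104]
[-10.16321739  31.93218933] [ -9.16330557 -22.41823357]
[[239 240 209 156 157 157 157 157 155 150 108  75  87  89  87]
 [239 240 216 155 158 158 157 156 156 151 116  76  88  88  89]
 [239 241 215 156 157 157 158 156 155 151 122  75  88  88  88]
 [239 240 219 157 156 156 156 156 157 151 124  76  88  88  88]
 [239 240 231 164 156 156 155 156 157 153 128  74  87  89  89]
 [239 240 236 172 157 158 157 158 157 151 131  72  86  87  89]
 [240 240 239 176 156 158 157 156 159 151 132  72  86  89  88]
 [239 240 239 174 150 152 152 152 152 145 133  71  84  88  89]
 [239 240 238 158 126 127 127 127 127 124 114  69  83  88  89]
 [239 240 234 125  75  77  77  77  77  77  73  66  85  87  87]
 [239 240 222  81  29  32  31  31  32  30  30  65  83  87  86]
 [239 240 221  67  12  14  13  15  13  14  24  64  81  87  87]
 [239 240 231  81   8  12  13  12  11  11  21  60  82  87  88]
 [239 240 238  95  11  13  12  13  13  13  17  56  82  87  87]
 [239 240 239 112  44  44  44  45  45  42  37  53  81  88  86]
 [239 240 239 161 124 124 122 122 123 121  97  69  80  88  88]
 [240 240 240 218 206 205 204 204 204 198 159 112  94  98  97]
 [239 240 241 239 239 239 239 239 239 238 193 145 120 121 120]
 [239 239 241 241 242 241 241 241 241 240 200 155 147 147 147]
 [239 240 240 240 241 240 240 240 240 240 204 154 156 156 156]
 [239 239 239 240 241 240 240 239 239 240 208 154 156 155 155]
 [239 240 239 240 240 240 239 240 239 240 216 154 155 155 154]
 [239 239 239 240 241 240 240 240 239 240 219 156 155 157 155]
 [239 239 240 240 240 240 239 239 239 240 222 163 149 149 150]
 [239 239 240 239 240 240 240 239 239 240 227 179 125 126 126]]
```

```bash
python3 -m inch '[[[0.5,0,0,0,0,0,0],[1,0,0,0,0,0,0],[1.5,0,0,0,0,0,0],[2,0,0,0,0,0,0],[2.5,0,0,0,0,0,0]]]'|tail -5
python3 -m inch '[[[0.5,0,0,0,0,0,0],[1,0,0,0,0,0,0],[1.4,0,0,0,0,0,0],[1.6,0,0,0,0,0,0],[1.6,0,0,0,0,0,0]]]'
python3 - <<'E'
from idx import *
d,dk=index("w3"); s=bot.read_state(); print(toj(s["position"]),s["position"])
c=dk[100:260,158:162].mean(1); print([(i+100) for i in range(160) if c[i]>.5])
E
```

```text
position: [612.5, 156.4, 43.0]
ee_rot: [3.141, 0.004, 1.662]
ft_force: [-0.5, -7.6, 4.7]
gripper_width: 0.002
grip_force: 4.3
time: 5.25
position: [610.9, 173.6, 43.0]
ee_rot: [3.141, 0.002, 1.663]
ft_force: [0.2, -4.1, 4.7]
gripper_width: 0.0
grip_force: 2.6
mark px 153 127.53488372093024 [-10.10352709  30.29864939] [103 109  51  39 828]
[ 52.83277083 -38.36492127] [610.86665398 173.67549989  42.9052075 ]
[150, 151, 152, 153, 154]
```

View pics/w3.png

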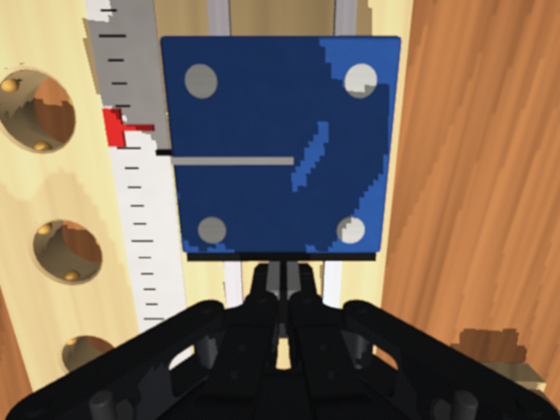

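The index is at (157,152) and the mark tip at (153,128), about 12 mm to go.

```bash
python3 -m inch '[[[0.3,0,0,0,0,0,0],[0.6,0,0,0,0,0,0],[0.8,0,0,0,0,0,0],[0.8,0,0,0,0,0,0]]]'
python3 - <<'E'
from idx import *
d,dk=index("w4"); s=bot.read_state(); print(toj(s["position"]))
c=dk[100:260,158:162].mean(1); r=[(i+100) for i in range(160) if c[i]>.5]; print(r,toj(on(d,(158,np.mean(r)),30)))
cv2.imwrite("pics/w4.png",cv2.resize(d["img"][110:190,90:200,::-1],None,fx=6,fy=6,interpolation=0))
E
```

```text
time: 5.63
position: [610.2, 181.4, 42.9]
ee_rot: [3.141, 0.003, 1.663]
ft_force: [0.2, -4.5, 4.7]
gripper_width: 0.001
grip_force: 2.8
mark px 155 143.53488372093022 [-10.03225979  30.41954662] [105 125  51  38 810]
[ 52.86180418 -30.61836346]
[150, 151, 152, 153, 154] [-8.47023403 26.46855178]
```

View pics/w4.png

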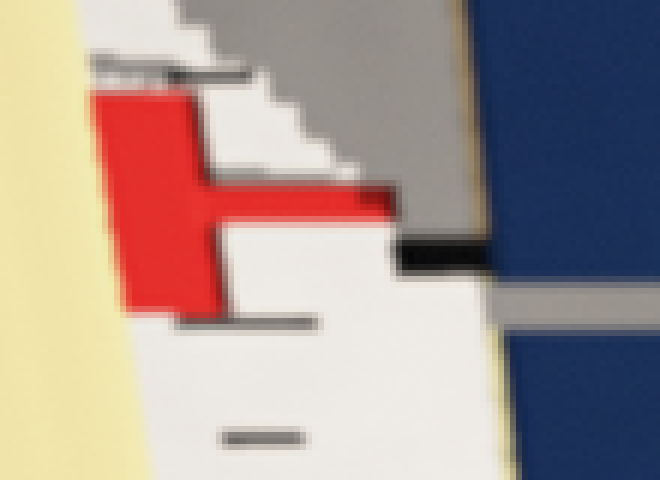

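Mark tip row is 143.5 and index row 152, about 4 mm short.

```bash
python3 -m inch '[[[0.2,0,0,0,0,0,0],[0.35,0,0,0,0,0,0],[0.35,0,0,0,0,0,0],[0.35,0,0,0,0,0,0]]]'
cat > m.py <<'E'
from idx import *
d,dk=index()
c=dk[100:260,158:162].mean(1); r=[(i+100) for i in range(160) if c[i]>.5]; print(r,toj(on(d,(158,np.mean(r)),30)))
E
python3 m.py
```

```text
time: 6.02
position: [609.9, 184.6, 42.9]
ee_rot: [3.141, 0.003, 1.663]
ft_force: [-0.1, -5.6, 4.3]
gripper_width: -0.004
grip_force: 3.1
mark px 155 150.5 [-10.44149892  30.328174  ] [107 132  49  38 800]
[150, 151, 152, 153, 154] [-8.4533911  29.77169589]
```

Carriage is within about 0.6 mm. I'll back off and go look at the mat.

```bash
python3 -m inch '[[[-1,0,0,0,0,0,0],[-2.5,0,-0.5,0,0,0,0],[-5,0,-4,0,0,0,4],[-8,0,-8,0,0,0,6],[-9,0,-12,0,0,0,6]]]'|tail -3
python3 m.py
python3 - <<'E'
from h import *
print(go(464,-96,250,5.5))
E
```

```text
ft_force: [1.1, -0.0, -0.4]
gripper_width: 0.418
grip_force: 0.0
mark px 181 15.3203125 [-25.47121646  27.9129175 ] [169   0  13  26 219]
[212] [ -61.50839603 -126.87674855]
(array([-17.46, -17.22,  -8.76]), array([ 0.54,  0.08, -0.54]))
```

```bash
python3 -m inch '[[[-2,-2,-3,0,0,0,6],[-5,-4.5,-5,0,0,0,6],[-8,-7.5,-8,0,0,0,6],[-11,-11,-8.8,0,0,0,6],[-14,-13.5,-8.8,0,0,0,6]]]'|tail -1
python3 -m inch '[[[-3,-3,0,0,0,0,6],[-3.5,-3.5,0,0,0,0,6],[-3.5,-3.5,0,0,0,0,6]]]'|tail -1
python3 - <<'E'
from h import *
d=snap("wrist","w5")
s=bot.read_state();print(s["position"],s["ee_rot"])
E
```

```text
grip_force: 0.0
grip_force: 0.0
[472.07916538 -80.31336063 241.63392125] [ 3.13997086e+00 -1.10195537e-03  1.66164574e+00]
```

View pics/w5.png

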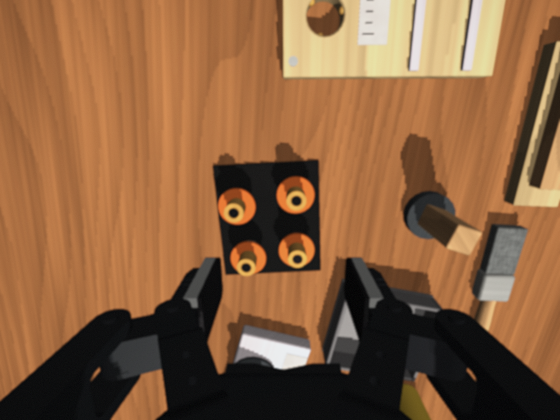

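The wrist view shows the four bushes at flange pixels of about (237,206), (296,195), (248,258) and (297,250). The press block foot is at (431,215), the tray is under the fingers and the adjuster lies at (270,350).

```bash
cat > b.py <<'E'
from h import *
np.set_printoptions(precision=1,suppress=True,linewidth=200)
def bushes(d,zf=27):
    hsv=cv2.cvtColor(d["img"],cv2.COLOR_RGB2HSV); im=d["img"].astype(int)
    m=((hsv[...,0]<12)&(hsv[...,1]>200)&(hsv[...,2]>140)).astype(np.uint8)
    out=[]
    for c in cv2.findContours(m,cv2.RETR_EXTERNAL,cv2.CHAIN_APPROX_NONE)[0]:
        if cv2.contourArea(c)<250: continue
        W=np.array([on(d,p,zf)[:2] for p in cv2.convexHull(c)[:,0]],np.float32)
        (x,y),r=cv2.minEnclosingCircle(W); out.append((x,y,r,*cv2.boundingRect(c)))
    return np.array(out)
E
python3 - <<'E'
from b import *
d=snap("wrist"); print(bushes(d))
for p in [(234,213),(296,201),(246,267),(297,259)]: print("top",on(d,p,51))
print("foot",on(d,(431,215),16),"top",on(d,(462,240),90))
g=d["img"][205:255,405:490]; cv2.imwrite("pics/p.png",cv2.resize(g[:,:,::-1],None,fx=6,fy=6))
E
```

```text
[]
top [ 420.7 -117.4   51. ]
top [488.2 -97.3  51. ]
top [ 437.8 -183.    51. ]
top [ 496.6 -167.3   51. ]
foot [ 658.7 -109.8   16. ] top [ 657.3 -112.1   90. ]
```

```bash
sed -i 's/hsv\[...,0\]<12)&(hsv\[...,1\]>200)&(hsv\[...,2\]>140)/hsv[...,0]<14)\&(hsv[...,1]>205)\&(hsv[...,2]>130)/; s/<250/<120/' b.py; python3 - <<'E'
from b import *
d=snap("wrist"); h=cv2.cvtColor(d["img"],cv2.COLOR_RGB2HSV)
print(h[192:212:4,225:252:6].tolist())
print(bushes(d))
E
```

```text
[[[9, 189, 70], [10, 200, 135], [10, 202, 153], [9, 185, 58], [30, 11, 23]], [[10, 202, 145], [10, 202, 144], [10, 203, 142], [12, 195, 233], [8, 80, 35]], [[10, 205, 142], [11, 196, 130], [11, 200, 135], [12, 192, 232], [11, 198, 198]], [[10, 201, 128], [17, 161, 90], [17, 166, 97], [12, 195, 231], [12, 193, 233]], [[18, 159, 215], [19, 155, 231], [18, 162, 156], [11, 194, 197], [12, 193, 232]]]
[]
```

View pics/p.png

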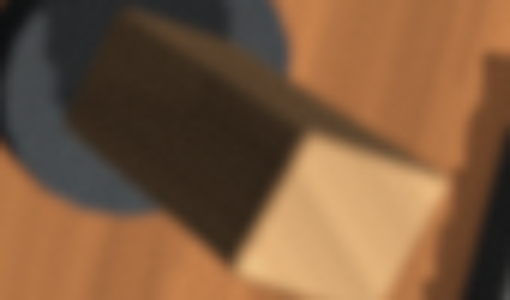

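The press block's handle top has corners at about (457,227), (480,235) and (445,250).

```bash
sed -i 's/>205)/>184)/; s/>130)/>60)/' b.py; python3 - <<'E'
from b import *
d=snap("wrist"); 
print(bushes(d))
a,b,c=[on(d,p,90)[:2] for p in [(456.7,226.7),(479.7,235),(444.7,249.7)]]
print(a,b,c,np.linalg.norm(b-a),np.linalg.norm(c-a),[np.degrees(np.arctan2(*(v)[::-1])) for v in (b-a,c-a)],(b+c)/2)
E
```

```text
[[ 435.1 -184.9   23.2  227.   244.    36.    31. ]
 [ 494.  -168.6   23.2  275.   236.    36.    32. ]
 [ 418.3 -119.5   23.6  215.   191.    38.    38. ]
 [ 486.1  -99.2   23.4  273.   180.    39.    38. ]]
[649.1 -95.7] [ 674.5 -102.3] [ 643.3 -121.4] 26.215181575401896 26.342276360318273 [np.float64(-14.440360765180028), np.float64(-102.60372797962607)] [ 658.9 -111.8]
```

```bash
python3 - <<'E'
from b import *
print(go(487,-98,80,5.5))
E
```

```text
(array([-2.1,  1.2, 16.1]), array([ 0., -0., -0.]))
```

```bash
python3 -m inch '[[[-1,0.6,4,0,0,0,4.5],[-2.1,1.2,8,0,0,0,4.5],[-2.1,1.2,12,0,0,0,4.5],[-2.1,1.2,16,0,0,0,4.5],[-2.1,1.2,16.2,0,0,0,4.5]]]'|tail -5
python3 - <<'E'
from b import *
d=snap("wrist","w6"); print(bushes(d)); print(go(487,-98,28,5.5),bot.read_state()["position"])
E
```

```text
position: [482.7, -97.1, 72.4]
ee_rot: [-3.13, -0.001, 1.667]
ft_force: [-0.5, 0.8, -0.4]
gripper_width: 0.528
grip_force: 0.0
[[ 450.5 -185.9   15.6  223.   326.    16.    36. ]
 [ 492.8 -167.4   22.4  260.   303.    59.    47. ]
 [ 418.3 -119.7   23.1  151.   225.    67.    64. ]
 [ 485.5  -99.2   22.9  255.   205.    69.    62. ]]
(array([-0.1,  0.3,  4.7]), array([-0.5, -0. , -0. ])) [484.1 -97.6  75.4]
```

View pics/w6.png

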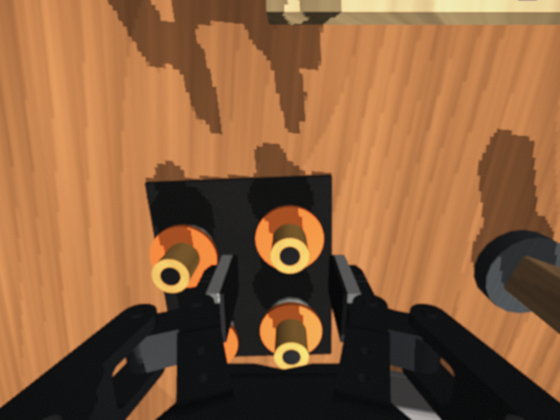

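The fingers straddle bush D, flange at (289,238) and neck top at (290,255). Ready to descend.

```bash
python3 -m inch '[[[-0.1,0.1,2,0,0,0,4.5],[-0.1,0.15,3.8,0,0,0,4.5],[-0.1,0.15,4.5,0,0,0,4.5],[-0.1,0.15,4.6,0,0,0,4.5]]]'|tail -5
python3 -m inch '[[[0,0,0,0,0,0,1.5],[0,0,0,0,0,0,1.5],[0,0,0,0,0,0,1.5],[0,0,0,0,0,0,1.5],[0,0,0,0,0,0,1.5]]]'
python3 - <<'E'
from b import *
s=bot.read_state(); print(s["position"],s["grip_force"],s["gripper_width"])
R=[fromj(-68,y) for y in (-112.5,-37.5,37.5,112.5)]; print(R)
print(go(*R[3],100,5.5))
E
```

```text
position: [488.9, -99.1, 33.7]
ee_rot: [3.141, -0.0, 1.666]
ft_force: [-0.2, -0.6, 0.7]
gripper_width: 0.525
grip_force: 0.0
time: 8.62
position: [489.2, -99.7, 34.6]
ee_rot: [3.139, -0.0, 1.665]
ft_force: [-1.0, 0.3, 8.0]
gripper_width: 0.229
grip_force: 58.3
[489.2 -99.7  34.6] 58.293333649635315 0.22914544248925084
[array([497.7,  88.3]), array([490.5, 163. ]), array([483.3, 237.6]), array([476.1, 312.3])]
(array([41.1,  2.6, -6.5]), array([ 0.1, -0. , -0.1]))
```

```bash
python3 -m inch '[[[0,0,-2,0,0,0,1.5],[0,0,-5,0,0,0,1.5],[2,0,-8,0,0,0,1.5],[5,0.5,-8,0,0,0,1.5],[9,0.6,-8,0,0,0,1.5]]]'|tail -2
python3 -m inch '[[[4,0.3,0,0,0,0,1.5],[8,0.5,0,0,0,0,1.5],[12,0.8,0,0,0,0,1.5],[16,1,0,0,0,0,1.5],[20,1.2,0,0,0,0,1.5]]]'|tail -2
python3 -m inch '[[[4,0.3,0,0,0,0,1.5],[8,0.5,0,0,0,0,1.5],[11,0.8,0,0,0,0,1.5],[12,0.8,0,0,0,0,1.5],[12,0.8,0,0,0,0,1.5]]]'|tail -5
python3 - <<'E'
from b import *
d=snap("wrist","w7"); s=bot.read_state(); print(s["position"],s["grip_force"],s["gripper_width"])
print(go(*fromj(-68,112.5),48.5,5.5))
E
```

```text
gripper_width: 0.231
grip_force: 58.6
gripper_width: 0.234
grip_force: 58.6
position: [474.6, 314.8, 113.4]
ee_rot: [3.141, -0.001, 1.67]
ft_force: [0.9, -0.3, -1.6]
gripper_width: 0.228
grip_force: 58.6
[475.1 311.8 113.3] 58.63021910190582 0.22933588908464483
(array([0. , 0.1, 6.5]), array([0., 0., 0.]))
```

View pics/w7.png

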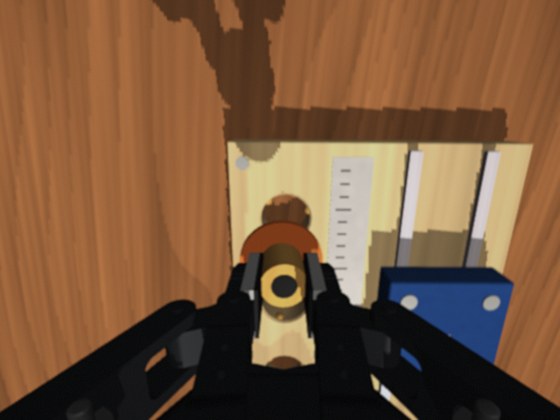

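The bush is held, neck top at (284,287), with recess 4 visible behind it at (287,215).

```bash
python3 - <<'E'
from b import *
d=snap("wrist"); s=bot.read_state(); P=s["position"];print(P,s["ee_rot"])
for z in (125,129.7): q=on(d,(284,287),z); print(q,JR.T@(q-P)[:2])
print(bushes(d,P[2]-7.6),proj(d,[*fromj(-68,112.5),26]))
p=proj(d,[[*(fromj(-68,112.5)+19*np.array([np.cos(a),np.sin(a)])),26] for a in np.arange(0,6.3,.3)])
im=d["img"].copy(); cv2.polylines(im,[p.astype(int).reshape(-1,1,2)],True,(0,255,0),1); cv2.imwrite("pics/w8.png",cv2.resize(im[180:260,220:360,::-1],None,fx=5,fy=5,interpolation=0))
E
```

```text
[475.6 310.  113.3] [3.1 0.  1.7]
[475.9 308.3 125. ] [ 0.1 -1.7]
[475.6 311.1 129.7] [0.1 1.2]
[[473.4 314.1  21.1 241.  220.   80.   44. ]] [[284.5 213.9]]
```

View pics/w8.png

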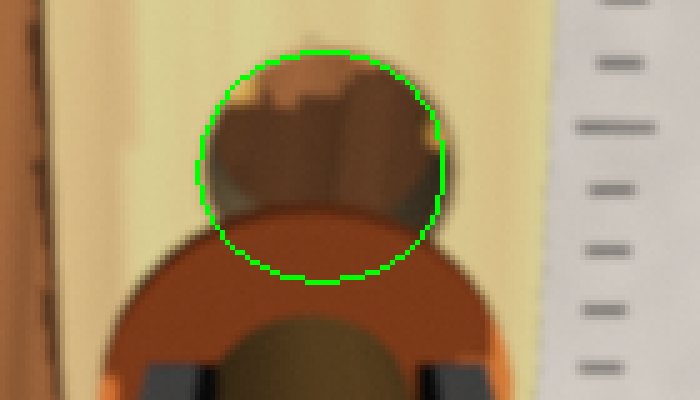

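```bash
python3 -m inch '[[[0,0.2,0,0,0,0,1.5],[0,0.2,0,0,0,0,1.5],[0,0.2,0,0,0,0,1.5],[0,0.2,0,0,0,0,1.5]]]'|head -2; cat > rel.py <<'E'
from b import *
import sys
# usage: held bush vs recess, both from the same picture
def held(d,P):
    im=d["img"]; hsv=cv2.cvtColor(im,cv2.COLOR_RGB2HSV)
    m=((hsv[...,0]<14)&(hsv[...,1]>184)&(hsv[...,2]>60)).astype(np.uint8); m[:200]=0; m[:,:225]=0;m[:,345:]=0
    c=max(cv2.findContours(m,cv2.RETR_EXTERNAL,2)[0],key=cv2.contourArea)
    W=np.array([on(d,p,P[2]-7.6)[:2] for p in cv2.convexHull(c)[:,0]]); W=W@JR
    W=W[W[:,1]>W[:,1].max()-18]   # far arc
    A=np.c_[2*W,np.ones(len(W))]; k=np.linalg.lstsq(A,(W**2).sum(1),rcond=None)[0]
    return JR@k[:2],np.sqrt(k[2]+k[0]**2+k[1]**2)
E
python3 - <<'E'
from rel import *
for i in range(3):
    d=snap("wrist"); s=bot.read_state(); print(s["position"],held(d,s["position"]),proj(d,[*fromj(-68,112.5),26]))
cv2.imwrite("pics/x.png",d["img"][:,:,::-1])
hs=cv2.cvtColor(d["img"],cv2.COLOR_RGB2HSV); print(hs[205,250:330:2].tolist())
E
```

```text
time: 10.3
position: [477.9, 310.1, 113.2]
[477.8 310.4 113.2] (array([476.5, 312.6]), np.float64(20.39036695338732)) [[281.1 211.5]]
[477.7 310.6 113.2] (array([476.3, 313. ]), np.float64(20.333933651809126)) [[281.2 211.9]]
[477.6 310.8 113.1] (array([476.3, 313.2]), np.float64(20.351079644694703)) [[281.3 212.2]]
[[24, 84, 216], [23, 85, 216], [23, 87, 215], [21, 92, 213], [19, 104, 147], [13, 143, 80], [13, 163, 89], [12, 163, 89], [13, 161, 87], [12, 162, 85], [12, 161, 87], [12, 164, 87], [12, 160, 89], [13, 163, 89], [12, 160, 86], [12, 161, 84], [12, 161, 81], [12, 161, 79], [12, 160, 91], [12, 161, 95], [13, 161, 95], [12, 158, 95], [12, 164, 92], [12, 155, 87], [12, 160, 86], [14, 161, 90], [17, 165, 144], [18, 159, 193], [19, 121, 173], [22, 92, 202], [22, 90, 216], [21, 91, 216], [21, 91, 215], [21, 94, 215], [21, 93, 214], [22, 88, 215], [24, 86, 214], [25, 81, 216], [24, 53, 212], [16, 19, 205]]
```

```bash
python3 -m inch '[[[-0.05,0,2.5,0,0,0,1.5],[-0.05,0,4.5,0,0,0,1.5],[-0.05,0,5.2,0,0,0,1.5],[-0.05,0,5.8,0,0,0,1.5],[-0.05,0,6.3,0,0,0,1.5]]]'
python3 -m inch '[[[0,0,0,0,0,0,1.5],[0,0,0,0,0,0,1.5],[0,0,0,0,0,0,1.5]]]'
```

```text
time: 10.87
position: [477.9, 310.9, 50.0]
ee_rot: [3.141, -0.0, 1.665]
ft_force: [-0.4, 2.2, 5.2]
gripper_width: 0.231
grip_force: 59.5
time: 11.12
position: [478.0, 311.0, 50.8]
ee_rot: [3.141, -0.001, 1.665]
ft_force: [-0.6, 0.9, -0.4]
gripper_width: 0.233
grip_force: 58.8
```

```bash
python3 -m inch '[[[0,0,0.2,0,0,0,1.5],[0,0,0.2,0,0,0,1.5],[0,0,0.2,0,0,0,1.5]]]'
python3 -m inch '[[[0,0,0.1,0,0,0,1.5],[0,0,0.1,0,0,0,1.5],[0,0,0.1,0,0,0,1.5]]]'
```

```text
time: 11.37
position: [478.2, 311.4, 48.6]
ee_rot: [3.14, -0.001, 1.665]
ft_force: [1.3, 1.7, 0.3]
gripper_width: 0.233
grip_force: 58.8
time: 11.62
position: [478.2, 311.2, 47.4]
ee_rot: [3.14, -0.001, 1.665]
ft_force: [2.1, 3.6, 2.4]
gripper_width: 0.23
grip_force: 58.9
```

```bash
python3 -m inch '[[[0,0,0,0,0,0,4.5],[0,0,0,0,0,0,4.5],[0,0,0,0,0,0,4.5],[0,0,-1,0,0,0,4.5],[0,0,-3,0,0,0,4.5]]]'
python3 -m inch '[[[0,0,-3,0,0,0,4.5],[0,0,-6,0,0,0,4.5],[-3,0,-8,0,0,0,4.5],[-6,0,-8,0,0,0,4.5],[-10,0,-8,0,0,0,4.5]]]'|head -2
python3 - <<'E'
from b import *
d=snap("wrist"); print(bushes(d,40)); print(bot.read_state()["position"])
print(go(495,-168,90,5.5))
E
```

```text
time: 12.03
position: [475.9, 309.2, 75.6]
ee_rot: [-3.137, 0.003, 1.665]
ft_force: [0.5, 0.0, -0.2]
gripper_width: 0.528
grip_force: 0.0
time: 12.45
position: [487.2, 212.3, 159.0]
[[476.6 308.2  20.7 255.   61.   53.   47. ]]
[488.  201.1 158.5]
(array([-36.8,  -2.5,   7. ]), array([ 0.1,  0.2, -0.5]))
```

```bash
python3 -m inch '[[[-4,-0.3,0,0,0,0,4.5],[-8,-0.6,0,0,0,0,4.5],[-12,-0.9,0,0,0,0,4.5],[-16,-1.2,0,0,0,0,4.5],[-20,-1.4,0,0,0,0,4.5]]]'|tail -1
python3 -m inch '[[[-4,-0.3,0,0,0,0,4.5],[-8,-0.6,1,0,0,0,4.5],[-12,-0.9,3,0,0,0,4.5],[-14.5,-1.2,6,0,0,0,4.5],[-14.5,-1.2,6.8,0,0,0,4.5]]]'|tail -1
python3 -m inch '[[[0,0,0,0,0,0,4.5],[0,0,0,0,0,0,4.5],[0,0,0,0,0,0,4.5]]]'|head -2
python3 - <<'E'
from b import *
d=snap("wrist"); print(bushes(d)); print(bot.read_state()["position"])
print(go(494.5,-168,34.5,5.5))
E
```

```text
grip_force: 0.0
grip_force: 0.0
time: 13.58
position: [494.1, -133.6, 89.9]
[[ 431.8 -182.1   21.9  167.   256.    49.    40. ]
 [ 493.5 -168.3   22.6  249.   243.    59.    49. ]
 [ 418.7 -119.5   22.9  145.   163.    62.    65. ]]
[ 494.4 -133.4   90.1]
(array([-3.4, -0.3,  5.6]), array([ 0.1, -0. ,  0. ]))
```

```bash
python3 -m inch '[[[-2,-0.2,0,0,0,0,4.5],[-3.4,-0.3,1,0,0,0,4.5],[-3.4,-0.3,3.5,0,0,0,4.5],[-3.4,-0.3,5,0,0,0,4.5],[-3.4,-0.3,5.5,0,0,0,4.5]]]'|head -2
python3 -m inch '[[[0,0,0,0,0,0,4.5],[0,0,0,0,0,0,4.5],[0,0,0,0,0,0,4.5]]]'
python3 - <<'E'
from b import *
d=snap("wrist"); print(bushes(d));print(go(494,-168,34.5,5.5))
E
```

```text
time: 14.05
position: [493.5, -167.4, 33.2]
time: 14.3
position: [494.7, -168.6, 35.3]
ee_rot: [3.14, 0.0, 1.666]
ft_force: [-0.3, -0.2, 0.1]
gripper_width: 0.527
grip_force: 0.0
[[ 435.7 -177.7   19.6  135.   241.    74.    56. ]
 [ 494.5 -163.6   21.1  244.   222.    80.    37. ]
 [ 418.5 -119.4   22.6   96.   107.    85.    94. ]]
(array([ 0.1, -0.1,  0.1]), array([ 0.1,  0. , -0.1]))
```

```bash
python3 -m inch '[[[0,-0.05,0,0,0,0,1.5],[0,-0.05,0,0,0,0,1.5],[0,-0.05,0,0,0,0,1.5],[0,-0.05,0,0,0,0,1.5],[0,-0.05,0,0,0,0,1.5]]]'|tail -5
python3 -m inch '[[[0,0,-2,0,0,0,1.5],[0,0,-5,0,0,0,1.5],[2,0.2,-8,0,0,0,1.5],[5,0.4,-9,0,0,0,1.5],[9,0.6,-9,0,0,0,1.5]]]'|tail -2
python3 -m inch '[[[4,0.3,0,0,0,0,1.5],[8,0.6,0,0,0,0,1.5],[12,0.9,0,0,0,0,1.5],[16,1.2,0,0,0,0,1.5],[20,1.5,0,0,0,0,1.5]]]'|tail -2
python3 - <<'E'
from b import *
print(go(485,236.4,118,5.5),bot.read_state()["position"])
E
```

```text
position: [493.8, -169.0, 34.9]
ee_rot: [3.14, -0.0, 1.665]
ft_force: [-0.3, 1.0, 6.5]
gripper_width: 0.227
grip_force: 58.4
gripper_width: 0.227
grip_force: 59.0
gripper_width: 0.227
grip_force: 59.0
(array([11.2,  0.9,  0.7]), array([ 0. , -0. , -0.1])) [486.4 123.7 124.4]
```

```bash
python3 -m inch '[[[4,0.3,0,0,0,0,1.5],[8,0.6,0.2,0,0,0,1.5],[11,0.9,0.4,0,0,0,1.5],[11.5,0.9,0.6,0,0,0,1.5],[11.5,0.9,0.6,0,0,0,1.5]]]'|tail -1
python3 -m inch '[[[0,0,0,0,0,0,1.5],[0,0,0,0,0,0,1.5],[0,0,0,0,0,0,1.5],[0,0,0,0,0,0,1.5],[0,0,0,0,0,0,1.5]]]'|head -2
cat > hov.py <<'E'
from rel import *
r=int(sys.argv[1]); zt=float(sys.argv[2]); R=fromj(-68,[-112.5,-37.5,37.5,112.5][r-1])
d=snap("wrist"); s=bot.read_state(); P=s["position"]; h,rad=held(d,P); print(P,"held",h,rad,"recess",R)
print("pred px",proj(d,[*R,26])); print(go(P[0]+R[0]-h[0],P[1]+R[1]-h[1],zt,5.5)); 
row=int(proj(d,[*R,26])[0,1])-8; v=d["img"].max(2)[row,240:330]; print(row,v.tolist())
E
python3 hov.py 3 50
```

```text
grip_force: 59.0
time: 16.43
position: [485.3, 236.0, 118.3]
[485.3 236.3 118.3] held [485.3 237.2] 20.597072587465583 recess [483.3 237.6]
pred px [[280.7 210.3]]
(array([ 0.1, -0.2,  6.8]), array([ 0. , -0. , -0.2]))
202 [208, 210, 210, 210, 210, 211, 211, 211, 211, 210, 211, 210, 210, 210, 211, 210, 207, 183, 137, 89, 76, 82, 86, 87, 87, 90, 90, 90, 89, 87, 83, 83, 83, 82, 81, 82, 83, 85, 84, 84, 82, 82, 83, 86, 90, 90, 90, 87, 86, 85, 85, 84, 86, 84, 83, 83, 85, 85, 85, 94, 118, 151, 173, 180, 172, 173, 192, 206, 211, 211, 210, 210, 210, 210, 210, 209, 210, 211, 210, 210, 210, 211, 211, 208, 202, 197, 199, 199, 199, 200]
```

```bash
python3 -m inch '[[[0.03,-0.1,2.5,0,0,0,1.5],[0.03,-0.1,4.5,0,0,0,1.5],[0.03,-0.1,5.7,0,0,0,1.5],[0.03,-0.1,6.4,0,0,0,1.5],[0.03,-0.1,6.8,0,0,0,1.5]]]'|head -2
python3 -m inch '[[[0,0,0.2,0,0,0,1.5],[0,0,0.2,0,0,0,1.5],[0,0,0.2,0,0,0,1.5]]]'
```

```text
time: 16.9
position: [484.0, 237.4, 49.6]
time: 17.15
position: [484.3, 237.7, 48.7]
ee_rot: [3.141, -0.001, 1.665]
ft_force: [-1.1, 1.6, 0.1]
gripper_width: 0.232
grip_force: 59.4
```

```bash
python3 -m inch '[[[0,0,0.1,0,0,0,1.5],[0,0,0.1,0,0,0,1.5],[0,0,0.1,0,0,0,1.5]]]'
python3 -m inch '[[[0,0,0,0,0,0,4.5],[0,0,0,0,0,0,4.5],[0,0,0,0,0,0,4.5],[0,0,-1,0,0,0,4.5],[0,0,-3,0,0,0,4.5]]]'|head -2
python3 -m inch '[[[0,0,-3,0,0,0,4.5],[0,0,-6,0,0,0,4.5],[-3,0,-7.5,0,0,0,4.5],[-6,0,-7.5,0,0,0,4.5],[-10,0,-7.5,0,0,0,4.5]]]'|head -2
python3 - <<'E'
from b import *
d=snap("wrist"); print(bushes(d,40)); print(bot.read_state()["position"])
print(go(435.5,-184,90,5.5),go(419,-119,90,5.5))
E
```

```text
time: 17.4
position: [484.3, 238.0, 48.0]
ee_rot: [3.141, -0.001, 1.665]
ft_force: [-2.3, 1.6, 5.2]
gripper_width: 0.229
grip_force: 59.8
time: 17.82
position: [482.7, 236.3, 76.0]
time: 18.23
position: [494.1, 138.9, 153.9]
[[483.1 234.5  20.7 254.   61.   54.   49. ]]
[494.4 128.  153.8]
(array([-30.6,  -8.6,   6.4]), array([ 0.1,  0.2, -0.5])) (array([-23.9,  -9.7,   6.4]), array([ 0.1,  0.2, -0.5]))
```

```bash
python3 -m inch '[[[-3.5,-1.5,0,0,0,0,4.5],[-7,-3,0,0,0,0,4.5],[-10.5,-4.5,0,0,0,0,4.5],[-14,-6,0,0,0,0,4.5],[-17.5,-7.5,0,0,0,0,4.5]]]'|head -2
python3 -m inch '[[[-3,-1.2,2,0,0,0,4.5],[-5,-2,4,0,0,0,4.5],[-5,-2,6,0,0,0,4.5],[-5,-2,6,0,0,0,4.5],[-5,-2,6,0,0,0,4.5]]]'|head -2
python3 -m inch '[[[0,0,0,0,0,0,4.5],[0,0,0,0,0,0,4.5],[0,0,0,0,0,0,4.5]]]'|head -2
python3 - <<'E'
from b import *
d=snap("wrist"); print(bushes(d)); print(go(419,-119,34.5,5.5))
E
```

```text
time: 18.7
position: [434.3, -45.3, 152.6]
time: 19.12
position: [419.4, -95.4, 92.1]
time: 19.37
position: [420.9, -94.5, 93.0]
[[ 434.6 -182.7   21.5  263.   309.    52.    41. ]
 [ 417.  -118.4   22.8  245.   226.    61.    51. ]]
(array([-2.4, -0.4,  5.8]), array([ 0.1, -0. , -0. ]))
```

```bash
python3 -m inch '[[[-1.5,-0.3,0,0,0,0,4.5],[-2.35,-0.45,1,0,0,0,4.5],[-2.35,-0.45,3.5,0,0,0,4.5],[-2.35,-0.45,5,0,0,0,4.5],[-2.35,-0.45,5.75,0,0,0,4.5]]]'|head -2
python3 -m inch '[[[0,0,0,0,0,0,4.5],[0,0,0,0,0,0,4.5],[0,0,0,0,0,0,1.5],[0,0,0,0,0,0,1.5],[0,0,0,0,0,0,1.5]]]'|head -2
python3 -m inch '[[[0,0,0,0,0,0,1.5],[0,0,0,0,0,0,1.5],[0,0,0,0,0,0,1.5]]]'
python3 - <<'E'
from b import *
print(go(491.5,162,118,5.5))
E
```

```text
time: 19.83
position: [417.3, -118.6, 33.5]
time: 20.25
position: [418.4, -119.0, 35.6]
time: 20.5
position: [418.4, -119.0, 35.6]
ee_rot: [3.14, -0.0, 1.665]
ft_force: [-2.1, -0.9, 6.9]
gripper_width: 0.227
grip_force: 58.4
(array([27.3,  9.9, -8.2]), array([ 0.1, -0. , -0.1]))
```

Gripped; on to recess 2.

```bash
python3 -m inch '[[[0,0,-2,0,0,0,1.5],[0,0,-5,0,0,0,1.5],[2,0.7,-8.2,0,0,0,1.5],[5,1.8,-8.2,0,0,0,1.5],[8,2.9,-8.2,0,0,0,1.5]]]'|tail -1
python3 -m inch '[[[3.7,1.3,0,0,0,0,1.5],[7.4,2.7,0,0,0,0,1.5],[11,4,0,0,0,0,1.5],[14.8,5.4,0,0,0,0,1.5],[18.3,6.7,0,0,0,0,1.5]]]'|tail -1
python3 -m inch '[[[0.9,0.3,0,0,0,0,1.5],[0.9,0.3,0,0,0,0,1.5],[0.9,0.3,0,0,0,0,1.5],[0.9,0.3,0,0,0,0,1.5],[0.9,0.3,0,0,0,0,1.5]]]'|tail -1
python3 hov.py 2 47.5
```

```text
grip_force: 58.8
grip_force: 58.8
grip_force: 58.9
[490.6 159.5 116.8] held [490.  161.4] 20.412874294048287 recess [490.5 163. ]
pred px [[283.6 208.5]]
(array([0.1, 0.1, 6.9]), array([ 0. , -0. , -0.2]))
200 [200, 201, 201, 202, 201, 201, 201, 201, 201, 200, 198, 198, 197, 197, 197, 197, 196, 195, 190, 177, 145, 104, 85, 85, 84, 83, 81, 80, 80, 81, 84, 86, 88, 87, 86, 82, 83, 82, 83, 80, 79, 79, 78, 77, 79, 81, 80, 80, 79, 78, 79, 79, 81, 79, 78, 76, 77, 77, 77, 74, 74, 75, 92, 122, 152, 171, 171, 157, 158, 180, 193, 196, 197, 198, 197, 198, 198, 198, 198, 201, 203, 205, 206, 206, 207, 207, 202, 194, 194, 200]
```

```bash
python3 -m inch '[[[0.2,0.1,2.5,0,0,0,1.5],[0.2,0.1,4.5,0,0,0,1.5],[0.2,0.1,5.7,0,0,0,1.5],[0.2,0.1,6.3,0,0,0,1.5],[0.2,0.1,6.6,0,0,0,1.5]]]'|head -2
python3 -m inch '[[[0,0,0.2,0,0,0,1.5],[0,0,0.2,0,0,0,1.5],[0,0,0.2,0,0,0,1.5]]]'
python3 -m inch '[[[0,0,0.1,0,0,0,1.5],[0,0,0.1,0,0,0,1.5],[0,0,0.1,0,0,0,1.5]]]'
```

```text
time: 22.22
position: [491.5, 162.8, 50.2]
time: 22.47
position: [491.7, 163.3, 49.2]
ee_rot: [3.141, -0.001, 1.665]
ft_force: [-1.3, 0.8, 1.1]
gripper_width: 0.226
grip_force: 59.1
time: 22.72
position: [491.8, 163.6, 48.2]
ee_rot: [3.141, -0.001, 1.665]
ft_force: [-1.3, 1.2, 3.4]
gripper_width: 0.23
grip_force: 59.3
```

```bash
python3 -m inch '[[[0,0,0,0,0,0,4.5],[0,0,0,0,0,0,4.5],[0,0,0,0,0,0,4.5],[0,0,-1,0,0,0,4.5],[0,0,-3,0,0,0,4.5]]]'|head -2
python3 -m inch '[[[0,0,-3,0,0,0,4.5],[0,0,-6,0,0,0,4.5],[-3,0,-7.5,0,0,0,4.5],[-6,0,-7.5,0,0,0,4.5],[-10,0,-7.5,0,0,0,4.5]]]'|head -2
python3 - <<'E'
from b import *
d=snap("wrist"); print(bushes(d,40)); print(bot.read_state()["position"])
print(go(435,-160,90,5.5))
E
```

```text
time: 23.13
position: [490.2, 162.3, 76.6]
time: 23.55
position: [501.7, 64.7, 154.4]
[[490.  160.   20.8 253.   59.   54.   51. ]]
[501.8  53.9 154.5]
(array([-20.7,  -8.5,   6.5]), array([ 0.2,  0.2, -0.5]))
```

```bash
python3 -m inch '[[[-3.5,-1.5,0,0,0,0,4.5],[-7,-3,0,0,0,0,4.5],[-10.5,-4.5,0,0,0,0,4.5],[-14,-6,0,0,0,0,4.5],[-17.5,-7.5,2,0,0,0,4.5]]]'|head -2
python3 -m inch '[[[-3,-0.9,2,0,0,0,4.5],[-3,-0.9,4,0,0,0,4.5],[-3,-0.9,4.4,0,0,0,4.5],[-3,-0.9,4.4,0,0,0,4.5],[-3,-0.9,4.4,0,0,0,4.5]]]'|head -2
python3 -m inch '[[[0,0,0,0,0,0,4.5],[0,0,0,0,0,0,4.5],[0,0,0,0,0,0,4.5]]]'|head -2
python3 - <<'E'
from b import *
d=snap("wrist"); print(bushes(d)); print(go(435,-183.5,34.5,5.5))
E
```

```text
time: 24.02
position: [444.2, -118.8, 135.9]
time: 24.43
position: [437.3, -146.6, 89.7]
time: 24.68
position: [437.7, -146.5, 89.9]
[[ 434.4 -183.5   22.1  245.   247.    59.    39. ]]
(array([-3.6, -0.6,  5.5]), array([ 0.1, -0. , -0. ]))
```

```bash
python3 -m inch '[[[-2,-0.3,0,0,0,0,4.5],[-3.6,-0.6,1,0,0,0,4.5],[-3.6,-0.6,3.5,0,0,0,4.5],[-3.6,-0.6,5,0,0,0,4.5],[-3.6,-0.6,5.5,0,0,0,4.5]]]'|head -2
python3 -m inch '[[[0,0,0,0,0,0,4.5],[0,0,0,0,0,0,4.5],[0,0,0,0,0,0,1.5],[0,0,0,0,0,0,1.5],[0,0,0,0,0,0,1.5]]]'|head -2
python3 -m inch '[[[0,0,0,0,0,0,1.5],[0,0,0,0,0,0,1.5],[0,0,0,0,0,0,1.5]]]'
python3 - <<'E'
from b import *
print(go(498.5,87.3,118,5.5))
E
```

```text
time: 25.15
position: [433.4, -183.2, 32.7]
time: 25.57
position: [435.2, -183.7, 35.2]
time: 25.82
position: [435.2, -183.7, 35.3]
ee_rot: [3.14, 0.0, 1.665]
ft_force: [-0.0, 0.2, 5.5]
gripper_width: 0.228
grip_force: 58.4
(array([26.4,  8.9, -8.3]), array([ 0.1,  0. , -0.1]))
```

```bash
python3 -m inch '[[[0,0,-2,0,0,0,1.5],[0,0,-5,0,0,0,1.5],[2,0.7,-8.2,0,0,0,1.5],[5,1.7,-8.2,0,0,0,1.5],[8,2.7,-8.2,0,0,0,1.5]]]'|tail -1
python3 -m inch '[[[3.7,1.2,0,0,0,0,1.5],[7.4,2.5,0,0,0,0,1.5],[11,3.7,0,0,0,0,1.5],[14.8,5,0,0,0,0,1.5],[17.6,6,0,0,0,0,1.5]]]'|tail -1
python3 -m inch '[[[0.9,0.25,0,0,0,0,1.5],[0.9,0.25,0,0,0,0,1.5],[0.9,0.25,0,0,0,0,1.5],[0.9,0.25,0,0,0,0,1.5],[0.9,0.25,0,0,0,0,1.5]]]'|tail -1
python3 hov.py 1 47.5
```

```text
grip_force: 59.1
grip_force: 59.1
grip_force: 59.1
[498.3  86.9 116.4] held [498.1  86.9] 20.55260721959138 recess [497.7  88.3]
pred px [[282.6 211.1]]
(array([ 0.1, -0. ,  6.9]), array([ 0. ,  0. , -0.3]))
203 [190, 191, 191, 191, 189, 189, 190, 188, 188, 186, 186, 185, 187, 189, 190, 190, 188, 181, 164, 126, 86, 75, 81, 82, 81, 81, 79, 77, 76, 75, 75, 76, 76, 77, 76, 78, 80, 80, 81, 80, 81, 82, 80, 80, 77, 76, 76, 77, 78, 78, 76, 76, 76, 76, 76, 78, 79, 81, 80, 80, 78, 94, 123, 151, 165, 161, 149, 153, 174, 187, 187, 186, 184, 183, 183, 184, 187, 188, 188, 189, 189, 190, 190, 192, 194, 193, 190, 189, 191, 190]
```

```bash
python3 -m inch '[[[0.15,0,2.5,0,0,0,1.5],[0.15,0,4.5,0,0,0,1.5],[0.15,0,5.7,0,0,0,1.5],[0.15,0,6.3,0,0,0,1.5],[0.15,0,6.6,0,0,0,1.5]]]'|head -2
python3 -m inch '[[[0,0,0.2,0,0,0,1.5],[0,0,0.2,0,0,0,1.5],[0,0,0.2,0,0,0,1.5]]]'
python3 -m inch '[[[0,0,0.1,0,0,0,1.5],[0,0,0.1,0,0,0,1.5],[0,0,0.1,0,0,0,1.5]]]'
```

```text
time: 27.53
position: [498.3, 89.7, 49.8]
time: 27.78
position: [498.6, 90.0, 48.9]
ee_rot: [3.141, -0.001, 1.664]
ft_force: [-1.0, 1.0, 2.7]
gripper_width: 0.228
grip_force: 59.5
time: 28.03
position: [498.8, 90.3, 47.7]
ee_rot: [3.141, -0.001, 1.665]
ft_force: [-0.3, 0.2, 3.0]
gripper_width: 0.231
grip_force: 59.6
```

```bash
python3 -m inch '[[[0,0,0,0,0,0,4.5],[0,0,0,0,0,0,4.5],[0,0,0,0,0,0,4.5],[0,0,-1,0,0,0,4.5],[0,0,-3,0,0,0,4.5]]]'|head -2
python3 -m inch '[[[0,0,-3,0,0,0,6],[0,0,-6,0,0,0,6],[-3,0,-10,0,0,0,6],[-6,0,-13,0,0,0,6],[-9,0,-13,0,0,0,6]]]'|head -2
python3 -m inch '[[[0,0,0,0,0,0,6],[0,0,0,0,0,0,6],[0,0,0,0,0,0,6]]]'|head -2
python3 - <<'E'
from b import *
d=snap("wrist","w9"); print(bushes(d,40)); print(bot.read_state()["position"])
print(go(655,-70,210,-13.5))
E
```

```text
time: 28.45
position: [497.0, 89.5, 76.3]
time: 28.87
position: [509.1, 0.6, 212.3]
time: 29.12
position: [506.5, 0.6, 207.3]
[[496.9  89.8  21.1 260.   72.   45.   48. ]
 [489.5 163.1  21.  257.    0.   49.   33. ]]
[506.4   1.3 206.9]
(array([-8.5, 14.1, -0.3]), array([-0.1, -0. , 18.9]))
```

View pics/w9.png

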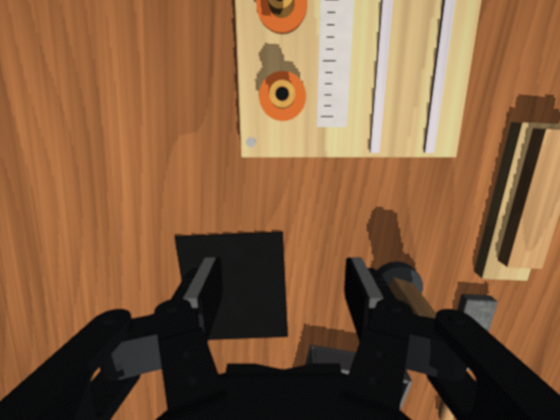

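The mat is clear, bush 1 is upright at (283,95), and the press block foot is at (400,280).

```bash
python3 -m inch '[[[-2,3.5,0,0,0,6,8],[-4,7,0,0,0,12,8],[-6,10,0,0,0,18.9,8],[-8.5,14,0,0,0,18.9,8],[-8.5,14,0,0,0,18.9,8]]]'|head -2
python3 -m inch '[[[0,0,0,0,0,0,8],[0,0,0,0,0,0,8],[0,0,0,0,0,0,8]]]'|head -4
cat > pb.py <<'E'
from b import *
def blobs(d,f=None):
    hs=cv2.cvtColor(d["img"],cv2.COLOR_RGB2HSV)
    m=((hs[...,1]<110)&(hs[...,2]>25)&(hs[...,2]<120)).astype(np.uint8)
    m=cv2.morphologyEx(m,cv2.MORPH_OPEN,np.ones((3,3)))
    n,l,st,ce=cv2.connectedComponentsWithStats(m)
    for k in range(1,n):
        if st[k,4]>300: print("grey",st[k],on(d,ce[k],16))
    m=((hs[...,0]>12)&(hs[...,0]<20)&(hs[...,1]<140)&(hs[...,2]>185)).astype(np.uint8)
    n,l,st,ce=cv2.connectedComponentsWithStats(m)
    for k in range(1,n):
        if st[k,4]>150:
            c=cv2.findContours((l==k).astype(np.uint8),0,2)[0][0]
            W=np.array([on(d,p,90)[:2] for p in c[:,0]],np.float32); print("pale",st[k],cv2.minAreaRect(W))
E
python3 - <<'E'
from pb import *
d=snap("wrist","w10"); print(bot.read_state()["position"]); blobs(d)
u=proj(d,[[658.7,-111,90],[658.7,-111,16]]); print(u)
x,y=u[0].astype(int); hs=cv2.cvtColor(d["img"],cv2.COLOR_RGB2HSV); print(hs[y-6:y+7:3,x-30:x+31:6].tolist())
E
```

```text
time: 29.58
position: [658.0, -72.6, 204.9]
time: 29.83
position: [653.1, -69.5, 206.6]
ee_rot: [-3.14, -0.0, 1.336]
ft_force: [0.4, 0.1, 0.2]
[653.2 -69.5 207. ]
grey [ 549    0   11  375 2740] [ 940.1 -148.9   16. ]
grey [ 270  194   53   49 1242] [ 657.6 -105.    16. ]
grey [ 371  201   47  118 1586] [ 758.2 -187.2   16. ]
grey [149 262  42  61 855] [ 487.4 -164.2   16. ]
grey [ 240  298  111   76 4066] [ 632.2 -258.4   16. ]
grey [  66  347   65   47 1976] [ 359.  -257.6   16. ]
pale [   4    0  153  139 7335] ((539.315185546875, 78.16667175292969), (84.9502944946289, 102.60370635986328), 5.286192893981934)
pale [169   0  39  94 400] ((606.7265014648438, 65.17182922363281), (14.86080551147461, 64.09382629394531), 6.206415176391602)
pale [ 179    0   61   89 1743] ((629.086669921875, 65.93134307861328), (24.793054580688477, 61.62727737426758), 3.730592966079712)
pale [ 341    0   89  184 8160] ((754.1554565429688, 0.06369781494140625), (45.404052734375, 139.70382690429688), 3.0136492252349854)
pale [286 237  30  27 760] ((657.8758544921875, -115.54190063476562), (25.58050537109375
[... 261 characters left out ...]
 166], [13, 156, 176], [11, 89, 106], [16, 118, 218], [16, 118, 211], [16, 120, 208], [16, 119, 210], [16, 118, 218], [13, 159, 157], [13, 156, 178], [13, 156, 183]], [[13, 158, 163], [13, 157, 174], [13, 157, 177], [16, 120, 204], [16, 119, 217], [16, 118, 212], [16, 119, 207], [16, 118, 212], [13, 159, 157], [13, 157, 174], [13, 157, 182]], [[13, 158, 165], [12, 157, 172], [13, 157, 179], [16, 121, 202], [16, 120, 210], [16, 118, 216], [16, 119, 212], [16, 119, 208], [13, 158, 160], [13, 158, 173], [13, 156, 183]], [[13, 156, 163], [13, 158, 168], [13, 158, 179], [16, 120, 208], [16, 119, 201], [16, 119, 215], [16, 119, 215], [16, 119, 212], [13, 156, 162], [13, 157, 179], [13, 156, 181]]]
```

Press block handle top is at (658,-114), yaw -13.4 deg, size 26 mm, so it's where it was.

```bash
python3 - <<'E'
from b import *
print(go(658.2,-113.3,120,-13.4))
E

```

```text
(array([-4.2,  1.5,  8.7]), array([-0.1, -0.1, -0. ]))
```

```bash
python3 -m inch '[[[-2,0.7,0,0,0,0,6],[-4.2,1.5,2,0,0,0,6],[-4.2,1.5,6,0,0,0,6],[-4.2,1.5,8.2,0,0,0,6],[-4.2,1.5,8.2,0,0,0,6]]]'|head -2
python3 -m inch '[[[0,0,0,0,0,0,6],[0,0,0,0,0,0,6],[0,0,0,0,0,0,6]]]'|head -2
python3 - <<'E'
from pb import *
d=snap("wrist"); blobs(d); print(proj(d,[658.2,-113.3,90])); print(go(658.2,-113.3,42,-13.4))
E

```

```text
time: 30.3
position: [655.5, -113.2, 120.8]
time: 30.55
position: [660.1, -115.1, 127.6]
grey [ 80  30  51  18 357] [564.4  37.4  16. ]
grey [ 244  169   70   60 2006] [ 659.8 -104.5   16. ]
grey [379 177  47 114 926] [ 751.4 -152.8   16. ]
grey [ 76 187  41  38 731] [508.1 -79.2  16. ]
grey [ 35 207  38  40 644] [463.5 -87.   16. ]
grey [  81  224   85   77 2164] [ 506.5 -130.6   16. ]
grey [183 258  33  70 747] [ 567.4 -172.3   16. ]
grey [351 258  33  51 704] [ 718.7 -205.2   16. ]
grey [ 80 283  35  26 565] [ 471.3 -160.3   16. ]
grey [ 207  305  144   69 4600] [ 628.3 -237.9   16. ]
grey [ 103  336   56   43 1640] [ 478.  -233.6   16. ]
grey [406 341  19  32 327] [ 749.5 -301.4   16. ]
grey [117 404  51  16 678] [ 462.2 -302.3   16. ]
pale [  0   0  38  65 640] ((553.542724609375, 28.22910499572754), (8.445755958557129, 29.85763168334961), 4.190847873687744)
pale [ 14   0  49  58 636] ((566.6627807617188, 28.521953582763672), (11.16828441619873, 27.830402374267578), 7.115818977355957)
pale [ 360    0  101  153 8023] ((750.6848754882812, -36.872440338134766), (43.31798553466797, 78.71296691894531), 2.7286124229431152)
pale [ 258  221   43   40 1685] ((657.4476928710938, -115.40470886230469), (26.209362030029297, 26.586946487426758), 76.47064208984375)
pale [417 282  28  36 353] ((743.2202758789062, -178.51779174804688), (27.08000373840332, 16.31195068359375), 68.4730453491211)
[[279.3 237.6]]
(array([ 0.1, -0.2,  8.5]), array([ 0.2, -0. , -0.1]))
```

```bash
python3 -m inch '[[[0,-0.2,3,0,0,0,6],[0,-0.2,6,0,0,0,6],[0,-0.2,8,0,0,0,6],[0,-0.2,8.3,0,0,0,6],[0,-0.2,8.3,0,0,0,6]]]'|head -2
python3 -m inch '[[[0,0,0,0,0,0,6],[0,0,0,0,0,0,2],[0,0,0,0,0,0,2],[0,0,0,0,0,0,2],[0,0,0,0,0,0,2]]]'|head -2
python3 -m inch '[[[0,0,0,0,0,0,2],[0,0,0,0,0,0,2],[0,0,0,0,0,0,2]]]'
```

```text
time: 31.02
position: [656.8, -114.7, 42.1]
time: 31.43
position: [657.7, -115.0, 43.8]
time: 31.68
position: [657.7, -115.0, 43.8]
ee_rot: [3.14, -0.001, 1.335]
ft_force: [-1.7, 1.0, 6.1]
gripper_width: 0.318
grip_force: 59.5
```

```bash
python3 -m inch '[[[0,0,-3,0,0,0,2],[0,0,-7,0,0,0,2],[0,0,-11,0,0,0,2],[0,0,-11,0,0,0,2],[0,0,-11,0,0,0,2]]]'|tail -5
python3 - <<'E'
from b import *
print(go(498,89,150,-13.4))
E
```

```text
position: [658.4, -115.3, 155.0]
ee_rot: [3.137, -0.001, 1.335]
ft_force: [-0.4, 0.3, -4.8]
gripper_width: 0.32
grip_force: 60.8
(array([ 16.1, -20.4,   0.4]), array([ 0.3, -0.1, -0.1]))
```

```bash
python3 -m inch '[[[2,-2.5,0,0,0,0,2],[4,-5,0,0,0,0,2],[6,-7.5,0,0,0,0,2],[8,-10,0,0,0,0,2],[10,-12.7,0,0,0,0,2]]]'|head -2
python3 -m inch '[[[2,-2.5,0,0,0,0,2],[4,-5,0,0,0,0,2],[6,-7.7,0,0,0,0,2],[6,-7.7,0,0,0,0,2],[6,-7.7,0,0,0,0,2]]]'|head -2
python3 -m inch '[[[0,0,0,0,0,0,2],[0,0,0,0,0,0,2],[0,0,0,0,0,0,2]]]'
python3 - <<'E'
from b import *
print(go(498,89,110,-13.4))
E
```

```text
time: 32.52
position: [554.7, 13.2, 150.4]
time: 32.93
position: [493.7, 90.6, 150.9]
time: 33.18
position: [496.4, 87.1, 151.9]
ee_rot: [3.141, 0.001, 1.333]
ft_force: [0.7, -0.5, -4.4]
gripper_width: 0.324
grip_force: 62.2
(array([0.2, 0.1, 4.2]), array([ 0. ,  0. , -0.2]))
```

```bash
python3 -m inch '[[[0.2,0.1,2,0,0,0,2],[0.2,0.1,3.5,0,0,0,2],[0.2,0.1,4,0,0,0,2],[0.2,0.1,4.2,0,0,0,2],[0.2,0.1,4.3,0,0,0,2]]]'|head -5|tail -3
python3 -m inch '[[[0,0,0.2,0,0,0,2],[0,0,0.4,0,0,0,2],[0,0,0.6,0,0,0,2],[0,0,0.8,0,0,0,2],[0,0,0.8,0,0,0,2]]]'
python3 -m inch '[[[0,0,0.2,0,0,0,2],[0,0,0.4,0,0,0,2],[0,0,0.5,0,0,0,2],[0,0,0.5,0,0,0,2]]]'
```

```text
ee_rot: [-3.142, 0.001, 1.334]
ft_force: [0.6, -0.4, -3.8]
gripper_width: 0.315
time: 34.02
position: [497.2, 90.3, 101.0]
ee_rot: [-3.141, -0.0, 1.335]
ft_force: [0.3, -1.0, -4.2]
gripper_width: 0.322
grip_force: 62.3
time: 34.35
position: [497.6, 90.3, 97.6]
ee_rot: [-3.141, -0.002, 1.335]
ft_force: [-7.2, -0.3, 20.7]
gripper_width: 0.319
grip_force: 65.3
```

```bash
python3 -m inch '[[[0,0,-1.5,0,0,0,2],[0,0,-3,0,0,0,2],[3,-1,-3,0,0,0,2],[6,-2,-3,0,0,0,2],[7.1,-2.4,-3,0,0,0,2]]]'|head -2
python3 -m inch '[[[0,0,0,0,0,0,2],[0,0,0,0,0,0,2],[0,0,0,0,0,0,2]]]'
python3 - <<'E'
from b import *
print(go(491,163.5,110,-13.4))
E
```

```text
time: 34.77
position: [490.1, 169.6, 126.0]
time: 35.02
position: [490.6, 163.9, 125.9]
ee_rot: [-3.141, 0.001, 1.335]
ft_force: [0.2, -0.5, -5.2]
gripper_width: 0.322
grip_force: 62.2
(array([-0. ,  0.1,  1.6]), array([-0. ,  0.1, -0.1]))
```

```bash
python3 -m inch '[[[0,0.05,1,0,0,0,2],[0,0.05,1.4,0,0,0,2],[0,0.05,1.6,0,0,0,2],[0,0.05,1.7,0,0,0,2]]]'|head -4|tail -3
python3 -m inch '[[[0,0,0.15,0,0,0,2],[0,0,0.3,0,0,0,2],[0,0,0.45,0,0,0,2],[0,0,0.45,0,0,0,2]]]'|head -4|tail -3
python3 -m inch '[[[0,0,0.15,0,0,0,2],[0,0,0.3,0,0,0,2],[0,0,0.45,0,0,0,2],[0,0,0.45,0,0,0,2]]]'|head -4|tail -3
python3 -m inch '[[[0,0,0.2,0,0,0,2],[0,0,0.4,0,0,0,2],[0,0,0.4,0,0,0,2],[0,0,0.4,0,0,0,2]]]'
```

```text
position: [491.2, 163.8, 108.6]
ee_rot: [-3.141, 0.001, 1.334]
ft_force: [-0.3, -0.1, 0.3]
position: [491.7, 164.4, 104.9]
ee_rot: [3.141, -0.0, 1.334]
ft_force: [-0.9, -0.4, -3.5]
position: [490.7, 164.6, 99.6]
ee_rot: [-3.141, 0.001, 1.335]
ft_force: [0.4, -0.3, -4.3]
time: 36.35
position: [491.2, 164.8, 97.6]
ee_rot: [-3.141, -0.002, 1.335]
ft_force: [-5.9, -1.6, 19.6]
gripper_width: 0.322
grip_force: 65.2
```

```bash
python3 -m inch '[[[0,0,-1.5,0,0,0,2],[0,0,-3,0,0,0,2],[3,-1,-3,0,0,0,2],[6,-2,-3,0,0,0,2],[7.1,-2.4,-3,0,0,0,2]]]'|head -2
python3 -m inch '[[[0,0,0,0,0,0,2],[0,0,0,0,0,0,2],[0,0,0,0,0,0,2]]]'|head -4
python3 -m inch '[[[0,0.05,1,0,0,0,2],[0,0.05,1.4,0,0,0,2],[0,0.05,1.6,0,0,0,2],[0,0.05,1.7,0,0,0,2]]]'|head -4|tail -3
python3 -m inch '[[[0,0,0.15,0,0,0,2],[0,0,0.3,0,0,0,2],[0,0,0.45,0,0,0,2],[0,0,0.45,0,0,0,2]]]'|head -4|tail -3
python3 -m inch '[[[0,0,0.15,0,0,0,2],[0,0,0.3,0,0,0,2],[0,0,0.45,0,0,0,2],[0,0,0.45,0,0,0,2]]]'|head -4|tail -3
python3 -m inch '[[[0,0,0.2,0,0,0,2],[0,0,0.4,0,0,0,2],[0,0,0.4,0,0,0,2],[0,0,0.4,0,0,0,2]]]'
```

```text
time: 36.77
position: [483.6, 244.5, 126.1]
time: 37.02
position: [484.3, 238.3, 125.8]
ee_rot: [-3.141, 0.001, 1.335]
ft_force: [0.2, -0.5, -3.7]
position: [485.0, 238.5, 108.7]
ee_rot: [-3.141, 0.0, 1.334]
ft_force: [0.1, -0.0, 0.0]
position: [485.2, 239.2, 104.7]
ee_rot: [3.141, -0.0, 1.335]
ft_force: [0.8, -0.2, -3.9]
position: [484.4, 238.8, 99.4]
ee_rot: [-3.141, 0.001, 1.335]
ft_force: [0.5, 0.2, -3.5]
time: 38.35
position: [485.0, 239.1, 97.6]
ee_rot: [-3.141, -0.001, 1.335]
ft_force: [-6.1, -2.0, 16.9]
gripper_width: 0.318
grip_force: 64.9
```

```bash
python3 -m inch '[[[0,0,-1.5,0,0,0,2],[0,0,-3,0,0,0,2],[3,-1,-3,0,0,0,2],[6,-2,-3,0,0,0,2],[7.1,-2.4,-3,0,0,0,2]]]'|head -2
python3 -m inch '[[[0,0,0,0,0,0,2],[0,0,0,0,0,0,2],[0,0,0,0,0,0,2]]]'|head -4
python3 -m inch '[[[0,0.05,1,0,0,0,2],[0,0.05,1.4,0,0,0,2],[0,0.05,1.6,0,0,0,2],[0,0.05,1.7,0,0,0,2]]]'|head -4|tail -3
python3 -m inch '[[[0,0,0.15,0,0,0,2],[0,0,0.3,0,0,0,2],[0,0,0.45,0,0,0,2],[0,0,0.45,0,0,0,2]]]'|head -4|tail -3
python3 -m inch '[[[0,0,0.15,0,0,0,2],[0,0,0.3,0,0,0,2],[0,0,0.45,0,0,0,2],[0,0,0.45,0,0,0,2]]]'|head -4|tail -3
python3 -m inch '[[[0,0,0.2,0,0,0,2],[0,0,0.4,0,0,0,2],[0,0,0.4,0,0,0,2],[0,0,0.4,0,0,0,2]]]'
python3 -m inch '[[[0,0,-1.5,0,0,0,2],[0,0,-3,0,0,0,2],[0,0,-7,0,0,0,2],[0,0,-9,0,0,0,2],[-1,0,-9,0,0,0,2]]]'|head -2
python3 - <<'E'
from b import *
print(go(622,-285,190,-13.4))
E
```

```text
time: 38.77
position: [477.2, 319.1, 126.2]
time: 39.02
position: [478.2, 312.6, 125.8]
ee_rot: [3.142, 0.001, 1.334]
ft_force: [-0.2, -0.2, -4.4]
position: [478.7, 313.1, 108.7]
ee_rot: [-3.141, 0.0, 1.334]
ft_force: [-1.7, -0.1, 1.4]
position: [478.6, 313.7, 104.5]
ee_rot: [3.142, -0.0, 1.335]
ft_force: [0.2, -0.1, -3.6]
position: [478.2, 313.2, 99.4]
ee_rot: [-3.141, 0.001, 1.335]
ft_force: [-0.1, -0.4, -3.6]
time: 40.35
position: [478.8, 313.5, 97.6]
ee_rot: [-3.141, -0.001, 1.335]
ft_force: [-5.6, -3.2, 14.0]
gripper_width: 0.319
grip_force: 64.6
time: 40.77
position: [478.9, 306.6, 190.3]
(array([-54.2,  27.6,  -0.2]), array([ 0.3, -0.4, -0. ]))
```

```bash
python3 -m inch '[[[-3.5,1.8,0,0,0,0,2],[-7,3.6,0,0,0,0,2],[-10.5,5.4,0,0,0,0,2],[-14,7.2,0,0,0,0,2],[-17,8.8,0,0,0,0,2]]]'|head -2
python3 -m inch '[[[-3.5,1.8,0,0,0,0,2],[-7,3.6,0,0,0,0,2],[-10.5,5.4,0,0,0,0,2],[-14,7.2,0,0,0,0,2],[-17,8.8,0,0,0,0,2]]]'|head -2
python3 -m inch '[[[-3.5,1.8,0,0,0,0,2],[-7,3.6,0,0,0,0,2],[-10,5,0,0,0,0,2],[-10,5,0,0,0,0,2],[-10,5,0,0,0,0,2]]]'|head -2
python3 -m inch '[[[0,0,0,0,0,0,2],[0,0,0,0,0,0,2],[0,0,0,0,0,0,2]]]'|head -2
python3 - <<'E'
from pb import *
d=snap("wrist","w11"); s=snap("side","s11"); sc=snap("scene","c11"); print(go(622,-285,190,-13.4))
for n,e in(("w",d),("side",s),("scene",sc)):
    im=e["img"].astype(int); hs=cv2.cvtColor(e["img"],cv2.COLOR_RGB2HSV)
    m=((hs[...,1]<60)&(hs[...,2]>50)&(hs[...,2]<150)).astype(np.uint8); m=cv2.morphologyEx(m,cv2.MORPH_OPEN,np.ones((3,3)))
    k,l,st,ce=cv2.connectedComponentsWithStats(m); print(n,st[1:][st[1:,4]>900].tolist())
u=proj(d,[[622.7,-284.8,5],[487,-376,22]]);print(u)
E
```

```text
time: 41.18
position: [521.4, 114.7, 185.2]
time: 41.6
position: [567.0, -71.0, 185.0]
time: 42.02
position: [591.6, -180.3, 184.8]
time: 42.27
position: [593.2, -174.9, 185.6]
(array([-10. ,   5.3,  -0.4]), array([-0., -0., -0.]))
w [[230, 199, 162, 102, 4895], [342, 233, 42, 76, 1534]]
side [[216, 71, 78, 59, 1528], [474, 199, 86, 92, 4325], [318, 248, 82, 68, 2318]]
scene [[276, 0, 81, 58, 3985], [373, 0, 187, 78, 4885], [149, 236, 66, 63, 2940], [220, 265, 340, 155, 9444], [526, 296, 34, 71, 1181]]
[[330.4 271.7]
 [236.4 367.2]]
```

View pics/w11.png

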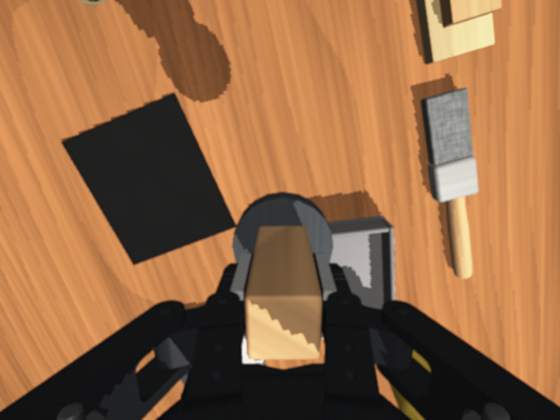

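The block is held upright. Beyond it, the tray's +x,+y rim corner is at (394,219), and the way to the tray is clear.

```bash
python3 - <<'E'
from pb import *
d=snap("wrist");s=snap("side");c=snap("scene")
print("wrist corner",on(d,(394,219),36))
for n,e in(("side",s),("scene",c)):
    hs=cv2.cvtColor(e["img"],cv2.COLOR_RGB2HSV)
    m=((hs[...,1]<90)&(hs[...,2]>30)&(hs[...,2]<150)).astype(np.uint8)
    x,y,w,h=(300,235,110,90) if n=="side" else (140,228,85,80)
    k=np.zeros_like(m);k[y:y+h,x:x+w]=m[y:y+h,x:x+w]; k=cv2.morphologyEx(k,cv2.MORPH_OPEN,np.ones((3,3)))
    ct=max(cv2.findContours(k,0,2)[0],key=cv2.contourArea); hull=cv2.convexHull(ct); ap=cv2.approxPolyDP(hull,4,True)[:,0]
    print(n,[(q.tolist(),on(e,q,36)[:2]) for q in ap])
E
```

```text
wrist corner [ 693.8 -225.7   36. ]
side [([364, 248], array([ 687.7, -238.5])), ([399, 278], array([ 676.9, -345.6])), ([398, 290], array([ 649.2, -366. ])), ([350, 315], array([ 527.9, -351. ])), ([317, 281], array([ 538.8, -248.1])), ([317, 268], array([ 564.1, -220.7]))]
scene [([200, 236], array([ 577.6, -222.2])), ([214, 284], array([ 723. , -242.4])), ([159, 298], array([ 710.1, -353.4])), ([149, 247], array([ 561.8, -334.5]))]
```

```bash
python3 -m inch '[[[-3,2,0,0,0,0,2],[-6,4,0,0,0,0,2],[-9.8,5.6,0,0,0,0,2],[-9.8,5.6,4,0,0,0,2],[-9.8,5.6,7.5,0,0,0,2]]]'|head -2
python3 -m inch '[[[0,0,0,0,0,0,2],[0,0,0,0,0,0,2],[0,0,0,0,0,0,2]]]'|head -2
python3 - <<'E'
from pb import *
print(go(625,-284,51,-13.4)); d=snap("wrist"); print(proj(d,[[690,-232,36],[560,-220,36]]))
hs=cv2.cvtColor(d["img"],cv2.COLOR_RGB2HSV); m=((hs[...,1]<60)&(hs[...,2]>50)&(hs[...,2]<160)).astype(np.uint8); m=cv2.morphologyEx(m,cv2.MORPH_OPEN,np.ones((5,5)))
m[300:]=0
ct=[c for c in cv2.findContours(m,0,2)[0] if cv2.contourArea(c)>500]
for c in ct: print([ (q.tolist(),on(d,q,36)[:2].round()) for q in cv2.approxPolyDP(cv2.convexHull(c),5,True)[:,0]])
E
```

```text
time: 42.98
position: [625.2, -290.3, 112.1]
time: 43.23
position: [625.8, -285.1, 112.9]
(array([ 0.1, -0.1,  6.2]), array([ 0.1,  0. , -0.1]))
[[357.  125.6]
 [169.  153.3]]
[([193, 299], array([ 539., -335.])), ([74, 278], array([ 454., -295.])), ([186, 268], array([ 543., -307.]))]
[([359, 127], array([ 691., -233.])), ([360, 281], array([ 673., -350.])), ([327, 299], array([ 644., -360.])), ([207, 295], array([ 552., -334.])), ([175, 150], array([ 565., -219.]))]
[([474, 0], array([ 771., -175.])), ([473, 23], array([ 770., -188.])), ([424, 95], array([ 736., -223.])), ([415, 0], array([ 736., -167.]))]
```

```bash
python3 -m inch '[[[0,-0.4,2,0,0,0,2],[0,-0.4,4,0,0,0,2],[0,-0.4,5.3,0,0,0,2],[0,-0.4,5.8,0,0,0,2],[0,-0.4,6,0,0,0,2]]]'|head -2
python3 -m inch '[[[0,0,0.1,0,0,0,2],[0,0,0.2,0,0,0,2],[0,0,0.3,0,0,0,2],[0,0,0.3,0,0,0,2]]]'
```

```text
time: 43.7
position: [621.4, -283.8, 51.5]
time: 44.03
position: [621.5, -284.5, 48.9]
ee_rot: [3.14, 0.0, 1.335]
ft_force: [0.8, 0.0, -4.0]
gripper_width: 0.322
grip_force: 62.8
```

```bash
python3 -m inch '[[[0,0,0.1,0,0,0,2],[0,0,0.1,0,0,0,2],[0,0,0.1,0,0,0,2]]]'|tail -5
python3 -m inch '[[[0,0,0,0,0,0,5.5],[0,0,0,0,0,0,5.5],[0,0,0,0,0,0,5.5],[0,0,0,0,0,0,5.5]]]'|tail -5
python3 -m inch '[[[0,0,-3,0,0,0,5.5],[0,0,-7,0,0,0,5.5],[0,0,-11,0,0,0,5.5],[0,0,-14,0,0,0,5.5],[0,0,-14,0,0,0,5.5]]]'|head -2
python3 - <<'E'
from pb import *
d=snap("wrist"); blobs(d); print(bot.read_state()["position"]); print(go(487,-330,190,0))
E
```

```text
position: [621.5, -284.5, 48.8]
ee_rot: [3.14, -0.0, 1.335]
ft_force: [-2.2, 1.9, 5.1]
gripper_width: 0.321
grip_force: 63.8
position: [621.2, -284.3, 47.4]
ee_rot: [3.141, 0.0, 1.335]
ft_force: [-0.4, -0.3, 0.3]
gripper_width: 0.644
grip_force: 0.0
time: 45.03
position: [623.5, -286.6, 194.6]
grey [372   0  18  97 492] [ 743.3 -183.6   16. ]
grey [  31   38  143  134 8977] [ 476.5 -170.6   16. ]
grey [ 206  119  142  131 9298] [ 623.8 -288.5   16. ]
grey [120 232  88   9 467] [ 484.8 -309.8   16. ]
grey [190 256  32  76 743] [ 511.3 -380.5   16. ]
grey [345 256  32  52 706] [ 686.5 -416.9   16. ]
grey [122 268  60  33 954] [ 451.9 -360.1   16. ]
grey [ 112  335   53   42 1502] [ 399.2 -455.4   16. ]
pale [ 406   89   24   97 1089] ((738.5584716796875, -257.50115966796875), (11.363330841064453, 75.66111755371094), 0.9340057373046875)
pale [262 192  34  32 991] ((620.6423950195312, -286.1031494140625), (26.734745025634766, 27.217866897583008), 76.27371978759766)
pale [179 251  28  34 423] ((536.2352294921875, -321.95733642578125), (30.751750946044922, 23.281038284301758), 80.23741149902344)
[ 622.6 -285.6  191.3]
(array([ -7.5, -12.2,   0.1]), array([  0.4,   0.1, -13.5]))
```

The block stands in the tray at (621,-286), upright. Now the adjuster.

```bash
python3 -m inch '[[[-2,-3,0,0,0,0,5.5],[-4,-6,0,0,0,0,5.5],[-6,-9,0,0,0,0,5.5],[-7.5,-12.2,0,0,0,0,5.5],[-7.5,-12.2,0,0,0,0,5.5]]]'|head -2
python3 -m inch '[[[0,0,0,0,0,-7,5.5],[0,0,0,0,0,-13.5,5.5],[0,0,0,0,0,-13.5,5.5],[0,0,0,0,0,-13.5,5.5]]]'|head -3
python3 - <<'E'
from pb import *
d=snap("wrist"); cv2.imwrite("pics/a1.png",d["img"][:,:,::-1]); print(bot.read_state()["position"])
E
```

```text
time: 45.5
position: [476.7, -331.5, 186.5]
time: 45.83
position: [484.7, -328.3, 186.5]
ee_rot: [-3.141, -0.001, 1.567]
[ 484.7 -328.3  186.5]
```

View pics/a1.png

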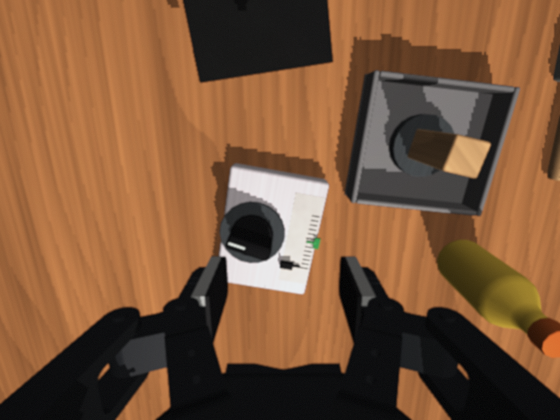

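The adjuster has corners at (231,165), (329,183) and (303,293). The knob dial is at (253,232) with a white line on the bar from (228,243) to (245,249). The cursor is at about (288,264) pointing right, and the green tick is at (316,243). The press block stands in the tray.

```bash
cat > adj.py <<'E'
from b import *
def look():
    d=bot.get_image("wrist"); im=d["img"].astype(int); hs=cv2.cvtColor(d["img"],cv2.COLOR_RGB2HSV)
    return d,im,hs
E
python3 - <<'E'
from adj import *
d,im,hs=look(); V=im.max(2)
print("axes",[on(d,p,22)[:2] for p in [(231,165),(329,183),(303,293)]])
g=((im[...,1]>1.4*im[...,0])&(im[...,1]>1.4*im[...,2])&(im[...,1]>60)); y,x=np.nonzero(g[200:290,260:340]); print("green",x.min()+260,x.max()+260,[(X+260,y[x==X].min()+200,y[x==X].max()+200) for X in sorted(set(x))])
print("cursor region"); print(V[256:274,270:318:2])
print("knob"); print(V[200:266:3,216:292:3])
print(bot.read_state()["joint_positions"])
E
```

```text
axes [array([ 433.5, -302.6]), array([ 530.4, -321. ]), array([ 506.3, -446.3])]
green 308 319 [(np.int64(308), np.int64(241), np.int64(241)), (np.int64(309), np.int64(242), np.int64(242)), (np.int64(310), np.int64(241), np.int64(242)), (np.int64(311), np.int64(242), np.int64(242)), (np.int64(312), np.int64(242), np.int64(242)), (np.int64(313), np.int64(241), np.int64(246)), (np.int64(314), np.int64(239), np.int64(247)), (np.int64(315), np.int64(238), np.int64(247)), (np.int64(316), np.int64(238), np.int64(247)), (np.int64(317), np.int64(238), np.int64(247)), (np.int64(318), np.int64(238), np.int64(245)), (np.int64(319), np.int64(239), np.int64(241))]
cursor region
[[ 89 170 222 237 210 146 146 159 161 160 209 232 232 232 232 233 232 225 209 190 209 201 186 192]
 [140 218 236 235 200 149 140 139 138 140 204 233 232 232 232 233 232 231 229 226 228 201 187 194]
 [198 235 236 233 172 141 136 136 139 139 205 234 233 233 233 232 215 200 209 223 231 197 188 193]
 [232 236 235 231 157 124 112 122 133 135 198 233 232 234 233 232 208 178 172 193 222 188 187 192]
 [236 235 235 232 162  97  65 
[... 3053 characters left out ...]
 75 197 228 229 229]
 [ 87 102 223 154  36  21  30  94 180 203  45  24  25  24  24  21  23  18  22  74  75 125 235 231 230 230]
 [ 88 117 230 224 120  69  57  38  21  26  24  26  27  26  25  24  25  24  33  75  92 221 234 231 232 231]
 [ 86 135 229 229 227 120  69  75  71  50  33  29  26  28  28  28  26  24  54  96 217 167 216 232 232 232]
 [ 72  75  70 126 233 230 170  87  71  72  75  74  65  47  29  26  26  26 140 233 235 169 140 139 140 230]
 [ 76  58  11  58 231 230 232 230 148 103  77  73  74  75  71  85 130 194 236 234 232 128  65  93 111 195]
 [ 76  27  12  45 231 231 231 233 234 235 230 210 204 211 222 234 236 235 234 234 235 159  22  23  18  22]]
[-0.   0.5  0.7  1.8 -0.4  1.   0.8]
```

```bash
cat >> adj.py <<'E'
def bar(d,im,u=(250,248)):
    V=im.max(2); m=np.zeros(V.shape,np.uint8); x0,x1,y0,y1=u[0]-40,u[0]+40,u[1]-28,u[1]+28
    s=V[y0:y1,x0:x1]; t=((s>17)&(s<34)).astype(np.uint8)
    t=cv2.morphologyEx(t,cv2.MORPH_OPEN,np.ones((3,3))); n,l,st,ce=cv2.connectedComponentsWithStats(t); k=1+np.argmax(st[1:,4])
    m[y0:y1,x0:x1]=(l==k); c=cv2.findContours(m,0,cv2.CHAIN_APPROX_NONE)[0][0]
    W=np.array([on(d,p,66)[:2] for p in c[:,0]],np.float32); return st[k],cv2.minAreaRect(W),cv2.boundingRect(c)
E
python3 - <<'E'
from adj import *
d,im,hs=look(); print(bar(d,im))
V=im.max(2); s=(V[236:254,222:250]>90); y,x=np.nonzero(s); W=np.array([on(d,(X+222,Y+236),66)[:2] for X,Y in zip(x,y) if X>5]); print(W.mean(0),np.linalg.svd(W-W.mean(0))[2][0],np.ptp(W,0))
a,b,c=[on(d,p,22)[:2] for p in [(231,165),(329,183),(303,293)]]
ang=np.degrees(np.arctan2(*(b-a)[::-1])),np.degrees(np.arctan2(*(b-c)[::-1]))-90; print(ang,(a+c)/2)
t=on(d,(308.5,241.7),24)[:2]; q=on(d,(299,265.5),25)[:2]; A=np.radians(np.mean(ang)); ey=np.array([-np.sin(A),np.cos(A)]); print(t,q,(t-q)@ey)
E
```

```text
(array([ 21,  18,  39,  21, 343], dtype=int32), ((453.4685363769531, -372.0539245605469), (11.97181510925293, 37.31943893432617), 69.78213500976562), (231, 238, 39, 21))
[ 441.1 -369.5] [ 1.  -0.2] [15.  11.9]
(np.float64(-10.715253200664671), np.float64(-10.830828848944023)) [ 470.  -374.6]
[ 511.1 -383.6] [ 501.4 -410.8] 28.56556120334724
```

```bash
python3 -m inch '[[[-1,-0.8,0,0,0,-7,5],[-2,-1.6,0,0,0,-14,5],[-3,-2.4,0,0,0,-21,5],[-4.2,-3.2,0,0,0,-28,5],[-4.2,-3.2,0,0,0,-35,5]]]'|head -2
python3 -m inch '[[[0,0,0,0,0,-7,5],[0,0,0,0,0,-14,5],[0,0,0,0,0,-21,5],[0,0,0,0,0,-28,5],[0,0,0,0,0,-35,5]]]'|head -2
python3 -m inch '[[[0,0,0,0,0,0,5],[0,0,0,0,0,0,5],[0,0,0,0,0,0,5]]]'|head -2
python3 - <<'E'
from adj import *
d,im,hs=look(); u=proj(d,[453,-372,66])[0].astype(int); print(u); print(bar(d,im,u))
s=bot.read_state(); print(s["joint_positions"],go(453,-371.8,120,71))
V=im.max(2); print(V[u[1]-36:u[1]+36:4,u[0]-40:u[0]+40:4])
E
```

```text
time: 46.4
position: [450.6, -373.2, 187.2]
time: 46.82
position: [452.8, -370.5, 186.8]
time: 47.07
position: [452.7, -370.6, 187.0]
[281 203]
(array([ 20,   0,  28,  48, 821], dtype=int32), ((447.3528747558594, -376.5216979980469), (22.995296478271484, 42.90078353881836), 71.87781524658203), (261, 175, 28, 48))
[ 0.3  0.4  0.5  1.8 -0.2  1.   2. ] (array([-0.1, -0.1,  6.7]), array([-0. , -0. , -1.2]))
[[206 228 234 237 181  75  77  75  76  68  66  44  43  43  44  44 104 150 147 147]
 [236 234 234 194  73  77  78  74  46  29  21  31  40  45  44  45  44 118 149 147]
 [235 236 238  85  78  80  76  25  23   8   7   8  13  19  43  44  44  46 147 146]
 [236 237 182  77  76  76  26  26  21  10  12   9  12  15  16  46  45  45 103 149]
 [236 237 117  77  77  48  23  26  20  28 229  20  14  17  16  31  45  44  64 168]
 [237 238  88  78  78  29  26  25  21  27 238  20  16  13  14  16  45  45  48 153]
 [237 239  79  76  77  28  26  25  21  24 237  20  13  14  16  16  44  44  65 170]
 [238 239  98  80  76  28  26  27  21  24 237  21  14  12  14  14  42  78  78 220]
 [237 238 134  79  80  35  27  25  22  25 188  21  13  14  14  16  74  76  88 230]
 [238 238 223  78  79  64  26  26  22  28  25  25  13  11  13  44  77  77 150 237]
 [238 238 240 113  76  79  43  25  22  28  26  24  15  15  33  80  78  89 239 236]
 [239 239 238 238  91  78  77  56  22  28  25  23  18  48  77  76  76 236 237 237]
 [239 238 239 239 232  87  76  78  55  26  24  24  56  77  78  87 226 238 237 236]
 [239 239 238 238 238 239 164  76  54  27  25  22  57  77 141 237 235 234 232 223]
 [238 238 238 238 238 223 207 226 218  94  80  82 197 229 229 231 233 233 233 229]
 [236 237 237 239 171  83 139 232 230 232 233 233 231 232 233 231 232 232 231 231]
 [232 232 233 234  42  23 142 210 235 233 231 231 232 233 234 233 233 232 231 232]
 [236 237 237 236  99  23 131 232 234 234 232 232 233 232 233 233 232 231 231 232]]
```

```bash
python3 -m inch '[[[0,-0.05,4,0,0,0,4],[0,-0.05,8,0,0,0,4],[0,-0.05,11,0,0,0,4],[0,-0.05,13,0,0,0,4],[0,-0.05,13.6,0,0,0,4]]]'|head -2
python3 -m inch '[[[0,0,0.3,0,0,0,4],[0,0,0.5,0,0,0,4],[0,0,0.5,0,0,0,4]]]'
python3 -m inch '[[[0,0,0,0,0,0,0.8],[0,0,0,0,0,0,0.8],[0,0,0,0,0,0,0.8],[0,0,0,0,0,0,0.8],[0,0,0,0,0,0,0.8]]]'
```

```text
time: 47.53
position: [450.9, -369.4, 47.6]
time: 47.78
position: [453.3, -371.6, 47.2]
ee_rot: [-3.141, 0.002, 2.792]
ft_force: [-0.5, 0.3, -0.1]
gripper_width: 0.471
grip_force: 0.0
time: 48.2
position: [453.1, -372.5, 47.8]
ee_rot: [-3.14, 0.003, 2.791]
ft_force: [-1.6, -1.7, 7.3]
gripper_width: 0.149
grip_force: 60.6
```

```bash
python3 -m inch '[[[0,0,0,0,0,7,0.8],[0,0,0,0,0,14,0.8],[0,0,0,0,0,21,0.8],[0,0,0,0,0,28,0.8],[0,0,0,0,0,35,0.8]]]'
python3 - <<'E'
from adj import *
print(bot.read_state()["moment"]); d,im,hs=look()
g=((im[...,1]>1.4*im[...,0])&(im[...,1]>1.4*im[...,2])&(im[...,1]>60)).astype(np.uint8); n,l,st,ce=cv2.connectedComponentsWithStats(g)
for k in range(1,n):
    if st[k,4]>10: print("green",st[k],ce[k],on(d,ce[k],24))
print(proj(d,[[511,-383.6,24],[501.4,-410.8,25],[453,-372,59]]))
E
```

```text
time: 48.62
position: [452.9, -372.8, 47.8]
ee_rot: [3.141, 0.003, 2.174]
ft_force: [-2.6, -3.2, 5.8]
gripper_width: 0.148
grip_force: 60.5
[-0.6  0.5  0. ]
[[350.4 310.8]
 [312.1 334.7]
 [284.3 278.9]]
```

```bash
for i in 1; do :; done
python3 -m inch '[[[0,0,0,0,0,7,0.8],[0,0,0,0,0,14,0.8],[0,0,0,0,0,21,0.8],[0,0,0,0,0,28,0.8],[0,0,0,0,0,35,0.8]]]'|tail -5
python3 -m inch '[[[0,0,0,0,0,7,0.8],[0,0,0,0,0,14,0.8],[0,0,0,0,0,21,0.8],[0,0,0,0,0,28,0.8],[0,0,0,0,0,35,0.8]]]'|tail -5
python3 -m inch '[[[0,0,0,0,0,7,0.8],[0,0,0,0,0,14,0.8],[0,0,0,0,0,21,0.8],[0,0,0,0,0,28,0.8],[0,0,0,0,0,35,0.8]]]'|tail -5
python3 -m inch '[[[0,0,0,0,0,7,0.8],[0,0,0,0,0,13,0.8],[0,0,0,0,0,13,0.8],[0,0,0,0,0,13,0.8]]]'|tail -5
python3 - <<'E'
from adj import *
d,im,hs=look()
g=((im[...,1]>1.4*im[...,0])&(im[...,1]>1.4*im[...,2])&(im[...,1]>60)).astype(np.uint8); n,l,st,ce=cv2.connectedComponentsWithStats(g)
for k in range(1,n):
    if st[k,4]>10: print("green",st[k],ce[k],on(d,ce[k],24))
print(proj(d,[[511,-383.6,24],[453,-372,59]]),bot.read_state()["joint_positions"])
E
```

```text
position: [452.6, -373.0, 47.8]
ee_rot: [3.14, 0.003, 1.563]
ft_force: [-3.2, -2.8, 5.2]
gripper_width: 0.147
grip_force: 60.6
position: [452.3, -373.0, 47.8]
ee_rot: [3.139, 0.001, 0.953]
ft_force: [-5.0, -3.0, 6.5]
gripper_width: 0.145
grip_force: 60.8
position: [452.0, -372.8, 47.8]
ee_rot: [3.139, 0.0, 0.342]
ft_force: [-5.3, -0.8, 9.6]
gripper_width: 0.148
grip_force: 61.0
position: [452.0, -372.6, 47.7]
ee_rot: [3.139, 0.0, 0.12]
ft_force: [-5.1, -1.3, 10.2]
gripper_width: 0.145
grip_force: 61.4
green [310 125  24  28 305] [320.6 135. ] [ 517.9 -384.3   24. ]
[[317.3 148.1]
 [282.1 277.3]] [-0.1  0.8  1.1  1.9 -0.9  1.  -0.1]
```

```bash
cat >> adj.py <<'E'
def tips(d,im,g):
    V=im.max(2)
    y,x=np.nonzero(g); print("green rows (y: xmin,xmax)",[(int(r),int(x[y==r].min()),int(x[y==r].max())) for r in sorted(set(y))])
E
python3 - <<'E'
from adj import *
d,im,hs=look(); V=im.max(2)
g=((im[...,1]>1.25*im[...,0])&(im[...,1]>1.25*im[...,2])&(im[...,1]>40)); g[:110]=0; g[190:]=0; g[:,:280]=0;g[:,380:]=0
tips(d,im,g)
print(V[140:214:3,290:380:3])
E
```

```text
green rows (y: xmin,xmax) [(125, 313, 315), (126, 312, 318), (127, 312, 321), (128, 311, 325), (129, 311, 328), (130, 310, 331), (131, 310, 333), (132, 310, 333), (133, 309, 333), (134, 309, 333), (135, 310, 333), (136, 311, 333), (137, 315, 332), (138, 317, 331), (139, 318, 331), (140, 317, 331), (141, 317, 330), (142, 317, 330), (143, 317, 320), (144, 316, 320), (145, 316, 319), (146, 316, 319), (147, 315, 319), (148, 315, 318), (149, 315, 318), (150, 314, 318), (151, 314, 317), (152, 314, 317), (153, 315, 316)]
[[145 193 214 195 144 216 216 108 137 110 126 120 153 137 191 220 213 190 157 139 140 146 148 149 150 150 153 156 158 160]
 [108 210 214 156 195 215 203 140 149 130 126 179 214 141 201 217 213 214 219 213 191 160 144 147 150 151 150 148 149 149]
 [201 212 214 109 213 215 157 189 171 128 153 216 215 103 215 219 147 197 214 208 211 219 214 193 164 145 147 155 156 154]
 [212 212 213 203 215 215 100 195 142 123 196 214 196 144 218 217 101 216 216 141 197 214 210 217 219 213 196 166 150 152]
 [211 212 214 214 213 208 133 183 137 122 213 215 142 197 217 195 149 219 214 102 216 21
[... 1795 characters left out ...]
221 221 220 217 215 217 216 215 213 212 213 214 213 215 214 214 213 214 215 216 216]
 [ 67  66  68  68  69  70  67  51 157 213 219 219 220 221 221 218 215 212 212 214 213 212 213 212 212 213 213 215 216 217]
 [ 67  66  66  67  68  67  69  69  64  78 195 216 216 218 218 219 221 220 219 215 215 212 213 212 213 212 213 214 217 217]
 [ 66  65  67  66  67  65  66  67  68  72  76 192 216 213 214 217 217 218 220 221 220 220 217 214 213 213 213 213 216 217]
 [ 65  65  65  66  64  66  66  66  66  67  71  67 178 221 217 215 213 214 216 218 219 220 219 219 219 217 215 213 216 217]
 [ 65  65  64  64  64  66  65  65  66  66  66  70  67 164 221 222 220 218 214 213 212 215 216 217 219 220 220 220 218 216]]
```

```bash
cat > cur.py <<'E'
from adj import *
def diff(d,tick,cur,A=-10.8):
    A=np.radians(A); ey=np.array([-np.sin(A),np.cos(A)]); t=on(d,tick,24.5)[:2]; q=on(d,cur,25)[:2]
    return t,q,"remaining mm",(t-q)@ey,"deg",np.degrees((t-q)@ey/10)
E
python3 - <<'E'
from cur import *
d,im,hs=look(); V=im.max(2)
print(diff(d,(315.6,152.5),(318,158)))
a=on(d,(315.6,152.5),24.5)[:2];b=on(d,(318.5,143),24.5)[:2]; print("tick dir",np.degrees(np.arctan2(*(b-a)[::-1])))
a=on(d,(318,158),25)[:2];b=on(d,(314.7,168),25)[:2]; print("cursor dir",np.degrees(np.arctan2(*(a-b)[::-1])))
print(V[150:172,304:326])
E
```

```text
(array([ 508.7, -383. ]), array([ 506.1, -384.6]), 'remaining mm', np.float64(2.0924767994611346), 'deg', np.float64(11.989008933816534))
tick dir -8.546668579846331
cursor dir -9.65572168513791
[[214 215 201 151  94  99 149 186 197 170 138 126 126 119 124 166 205 214 215 215 217 211]
 [214 211 192 148 105 107 141 181 189 161 130 126 125 118 133 181 209 215 214 215 216 206]
 [214 208 186 153 133 134 153 184 191 163 137 130 126 123 150 195 213 214 214 216 214 195]
 [214 209 196 181 174 176 182 198 203 184 167 153 139 138 172 206 214 214 216 215 209 176]
 [214 213 210 207 204 206 207 211 214 208 196 185 174 172 196 212 216 215 214 215 204 155]
 [213 214 214 215 215 214 215 215 211 210 206 202 198 199 204 209 212 213 215 213 195 147]
 [213 214 214 214 215 215 215 208 196 186 185 185 184 177 173 181 191 204 212 211 194 159]
 [213 213 214 214 215 214 208 193 169 149 147 148 140 116 103 115 147 184 209 212 202 189]
 [212 212 212 213 214 211 195 168 139 127 132 140 119  72  38  49 101 168 207 215 212 209]
 [213 212 213 214 213 208 181 146 127 125 133 141 115  60  18  31  93 168 207 215 214 
[... 397 characters left out ...]
3 140 125 117  87  47  17  21  71 147 195 212 215 213 213 213]
 [212 213 212 213 211 194 162 134 123 110  76  35  14  32  93 165 206 214 214 213 213 212]
 [211 212 214 214 207 182 147 128 120  98  60  26  19  52 119 181 208 214 213 213 213 213]
 [208 206 207 208 201 174 139 126 120  92  48  17  26  75 147 196 211 214 213 213 212 212]
 [197 186 183 181 176 154 132 126 121  91  45  17  35  96 168 204 214 214 212 212 213 213]
 [182 153 139 131 122 113 111 115 111  80  38  21  53 121 181 210 213 213 213 213 212 213]
 [176 135 108  82  65  64  74  82  75  50  24  27  79 149 197 213 214 213 213 212 213 212]
 [173 131  91  52  28  27  36  41  35  24  16  35  92 160 198 210 213 214 212 214 213 213]]
```

```bash
python3 -m inch '[[[0,0,0,0,0,6,0.8],[0,0,0,0,0,12,0.8],[0,0,0,0,0,12,0.8],[0,0,0,0,0,12,0.8]]]'|tail -5
python3 - <<'E'
from cur import *
d,im,hs=look(); V=im.max(2)
g=((im[...,1]>1.25*im[...,0])&(im[...,1]>1.25*im[...,2])&(im[...,1]>40)); g[:100]=0; g[190:]=0; g[:,:260]=0;g[:,400:]=0
tips(d,im,g); y,x=np.nonzero(g); r=y.max(); c=int(x[y==r].mean()); print(r,c)
print(r-8,c-14); print(V[r-8:r+22,c-14:c+14])
E
```

```text
position: [451.9, -372.5, 47.8]
ee_rot: [3.14, -0.0, -0.089]
ft_force: [-5.4, -1.1, 11.0]
gripper_width: 0.147
grip_force: 61.5
green rows (y: xmin,xmax) [(121, 285, 289), (122, 284, 300), (123, 284, 306), (124, 284, 306), (125, 283, 306), (126, 283, 306), (127, 283, 306), (128, 283, 306), (129, 283, 305), (130, 283, 305), (131, 283, 305), (132, 283, 305), (133, 286, 305), (134, 292, 305), (135, 292, 296), (136, 292, 295), (137, 292, 295), (138, 292, 295), (139, 292, 295), (140, 292, 295), (141, 292, 295), (142, 292, 295), (143, 292, 295), (144, 292, 295), (145, 292, 294), (146, 292, 294), (147, 291, 294), (148, 292, 294)]
148 293
140 279
[[213 216 215 215 214 194 142 111 157 182 166 140 136 134 131 122 105 127 185 211 217 216 217 218 207 156 108 155]
 [214 215 214 215 213 189 130 108 164 200 196 174 153 138 130 124 109 136 189 212 216 215 216 217 203 151 109 162]
 [215 215 215 214 212 184 125 110 170 207 211 197 167 141 130 120 109 141 192 213 215 215 216 215 195 140 110 166]
 [216 215 215 217 210 178 119 118 176 207 206 193 167 139 130 118 112 152 199 215 215 215 216 212 187 129 10
[... 2297 characters left out ...]
 213 213]
 [212 211 210 210 212 209 187 151 126 123 117  92  53  25  63 138 192 212 215 213 212 212 212 213 213 213 213 213]
 [212 212 209 209 210 206 182 140 110 103 102  79  46  25  66 139 188 205 208 211 213 213 212 213 212 212 213 213]
 [212 212 206 197 199 191 155 103  69  67  68  54  29  20  56 116 154 169 178 194 207 213 213 212 212 212 212 212]
 [213 208 193 176 176 162 114  55  28  30  33  26  18  15  33  63  86  95 114 151 188 207 212 211 212 212 212 212]
 [210 207 181 153 147 128  75  29  14  17  17  18  17  15  17  23  28  33  49  92 153 195 210 211 211 211 211 212]
 [205 205 177 141 125  96  51  21  16  19  21  21  18  19  17  17  17  14  19  56 123 181 207 211 210 211 211 211]]
```

Cursor and tick now share column 293. I'll let go, lift straight up and recheck.

```bash
python3 -m inch '[[[0,0,0,0,0,0,4],[0,0,0,0,0,0,4],[0,0,0,0,0,0,4],[0,0,0,0,0,0,4],[0,0,0,0,0,0,4]]]'|tail -3
python3 -m inch '[[[0,0,-2,0,0,0,4],[0,0,-5,0,0,0,4],[0,0,-8,0,0,0,4],[0,0,-10,0,0,0,4],[0,0,-10,0,0,0,4]]]'|head -2
python3 -m inch '[[[0,0,0,0,0,0,4],[0,0,0,0,0,0,4],[0,0,0,0,0,0,4]]]'|head -3
python3 - <<'E'
from cur import *
d,im,hs=look(); V=im.max(2)
g=((im[...,1]>1.25*im[...,0])&(im[...,1]>1.25*im[...,2])&(im[...,1]>40)).astype(np.uint8); n,l,st,ce=cv2.connectedComponentsWithStats(g); print(st[1:][st[1:,4]>20].tolist())
p=proj(d,[510,-383.6,24.5])[0].astype(int); print(p); k=[i for i in range(1,n) if st[i,4]>20 and abs(ce[i]-p).max()<40][0]
y,x=np.nonzero(l==k); r=y.max(); c=int(x[y==r].mean()); tips(d,im,l==k); print(r-6,c-10); print(V[r-6:r+18,c-10:c+11])
E
```

```text
ft_force: [-0.2, 0.1, -0.1]
gripper_width: 0.467
grip_force: 0.0
time: 51.62
position: [453.8, -372.8, 150.1]
time: 51.87
position: [452.4, -370.3, 145.0]
ee_rot: [-3.14, 0.001, -0.087]
[[286, 118, 15, 17, 132]]
[293 132]
green rows (y: xmin,xmax) [(118, 287, 294), (119, 287, 300), (120, 287, 300), (121, 286, 300), (122, 286, 300), (123, 286, 300), (124, 286, 300), (125, 288, 300), (126, 292, 294), (127, 292, 294), (128, 292, 294), (129, 292, 294), (130, 292, 294), (131, 292, 293), (132, 292, 293), (133, 292, 293), (134, 292, 293)]
128 282
[[137 173 211 225 220 183 139 143 156 159 154 137 133 169 201 207 211 197 163 180 218]
 [146 186 221 229 218 179 143 165 175 166 154 136 135 179 215 223 220 194 160 184 219]
 [153 193 222 228 217 176 149 180 195 179 157 136 135 182 220 229 222 190 154 183 219]
 [158 196 224 228 216 176 155 192 206 187 157 133 139 185 221 229 218 179 145 182 220]
 [163 201 224 228 215 175 157 190 199 180 151 131 145 194 222 228 216 172 140 183 220]
 [176 209 226 228 215 172 143 169 184 172 147 130 151 199 225 228 216 172 144 186 221]
 [201 218 227 227 216 171 130 15
[... 834 characters left out ...]
23]
 [223 222 222 223 222 213 183 146 114  75  65 131 194 220 225 224 222 223 224 223 224]
 [223 222 223 222 223 214 183 141 106  71  69 136 195 219 224 223 224 225 225 224 223]
 [224 223 222 221 216 199 156 112  82  53  58 115 171 197 212 219 222 224 223 224 224]
 [222 222 220 209 192 159 105  64  44  31  34  73 117 146 177 206 220 223 223 223 223]
 [214 215 214 194 157 111  59  26  20  21  21  33  52  79 132 189 217 223 223 221 222]
 [199 201 206 182 133  80  37  20  21  21  21  19  20  44 109 181 216 223 223 221 223]
 [179 177 181 163 119  67  30  20  21  23  22  20  19  44 111 182 215 222 222 222 222]
 [152 147 149 140 105  61  28  21  22  22  21  22  22  55 125 189 217 222 221 221 222]]
```

```bash
python3 - <<'E'
from pb import *
a=snap("scene","fs");b=snap("side","fd")
R=[fromj(-68,y) for y in(-112.5,-37.5,37.5,112.5)]
def cent(d,X,r=14):
    p=proj(d,X)[0]; hs=cv2.cvtColor(d["img"],cv2.COLOR_RGB2HSV); m=((hs[...,0]<13)&(hs[...,1]>190)&(hs[...,2]>90)).astype(np.uint8)
    k=np.zeros_like(m); x,y=p.astype(int); k[y-r:y+r,x-r:x+r]=m[y-r:y+r,x-r:x+r]; yy,xx=np.nonzero(k); 
    return ((xx.min()+xx.max())/2,(yy.min()+yy.max())/2) if len(xx) else None, p
for r in R:
    (ca,pa),(cb,pb)=cent(a,[*r,28]),cent(b,[*r,28]); print(r,ca,pa,cb,pb, tri(a,ca,b,cb) if ca and cb else None)
for n,d in(("scene",a),("side",b)):
    hs=cv2.cvtColor(d["img"],cv2.COLOR_RGB2HSV); p=proj(d,[[620.8,-285.5,95],[620.8,-285.5,21]]); print(n,p)
    x,y=p[0].astype(int); print(hs[y-6:y+40:5,x-14:x+15:4].tolist())
E
```

```text
[497.7  88.3] (np.float64(313.0), np.float64(182.5)) [306.4 181.5] (np.float64(203.0), np.float64(209.0)) [209.4 210.8] (array([494.9, 111.2,  18. ]), np.float64(5.6511948000391135))
[490.5 163. ] (np.float64(336.5), np.float64(174.0)) [330.5 172.3] (np.float64(193.0), np.float64(202.5)) [190.9 197.4] (array([495.5, 173.8,  12.7]), np.float64(17.876031534853748))
[483.3 237.6] (np.float64(360.5), np.float64(167.5)) [353.5 163.4] (np.float64(176.0), np.float64(190.0)) [173.8 185. ] (array([491.3, 252.7,   7.6]), np.float64(14.111156760538446))
[476.1 312.3] (np.float64(371.5), np.float64(158.5)) [375.4 155.1] (np.float64(160.0), np.float64(178.5)) [157.9 173.5] (array([475. , 301.2,  18.6]), np.float64(1.2042111585926654))
scene [[174.5 237.8]
 [179.4 262.5]]
[[[14, 164, 179], [14, 162, 202], [14, 159, 207], [14, 161, 206], [14, 162, 203], [14, 159, 197], [13, 162, 191], [14, 161, 199]], [[13, 165, 145], [14, 159, 205], [15, 145, 215], [18, 117, 235], [19, 114, 235], [18, 115, 236], [13, 131, 203], [10, 54, 179]], [[13, 145, 121], [12, 103, 185], [14, 66, 197], [18, 114, 235], [18, 11
[... 1370 characters left out ...]
], [12, 53, 72]], [[12, 85, 39], [11, 67, 42], [4, 27, 66], [13, 18, 131], [15, 128, 167], [16, 134, 206], [13, 49, 73], [12, 55, 70]], [[9, 83, 40], [10, 77, 40], [9, 53, 48], [13, 20, 117], [14, 39, 137], [16, 116, 198], [12, 35, 96], [11, 41, 87]], [[8, 60, 47], [7, 42, 54], [8, 38, 54], [10, 55, 56], [15, 17, 118], [11, 17, 122], [9, 37, 69], [10, 35, 87]], [[7, 43, 53], [9, 31, 57], [8, 31, 66], [11, 51, 55], [8, 32, 63], [15, 19, 137], [13, 17, 134], [11, 35, 80]], [[10, 41, 56], [12, 77, 43], [9, 54, 47], [9, 77, 43], [11, 57, 49], [11, 41, 68], [10, 51, 60], [14, 40, 96]], [[12, 69, 48], [10, 67, 46], [9, 77, 43], [11, 81, 44], [10, 59, 52], [8, 52, 54], [12, 34, 97], [12, 27, 144]]]
```

```bash
python3 -c "
from station import bot
print(bot.job_done())"
```

```text
the job is handed in; nothing more can be done
None
```

I handed the job in at about 52 s of the 210 s limit and got no verdict back: the carriage index measured about 0.6 mm from the red mark (not re-measured after I backed the fingers off), all four bushes pressed home with the block (same depth and 14–21 N at the wrist each, my last camera check of their height was inconclusive), the cursor lines up with the green tick, and the press block is standing in the tray.

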